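# Clear the packing block and spin-check a rotor under its guard

## Robot

A 6-joint arm with a two-finger parallel gripper is mounted at the origin on the work surface. World frame = base frame: x ahead of the robot, y to its left, z up, the work surface at z = 0. Lengths are in m, angles in rad, forces in N, time in s.
With the tool pointing down it reaches from about 0.35 to 0.8 m from the base axis. Payload 7.3 kg.
Tool frame: the origin (TCP) lies midway between the tips of the shut fingers; the grasp point (between the pads) lies 19 mm behind it (arm.pinch_z is the distance from the TCP to the grasp point, in m); z points along the fingers, y is the line along which they close (so a half turn about z gives the same grasp; the last joint's range is limited). The gripper opens to 85 mm and grips with 20 to 120 N. Pads are 22 mm wide; open, the fingers measure 114 mm over their backs; the gripper's body (76 mm by 85 mm) begins 54 mm behind the grasp point. The pads swing forward as they close: fully open they stand 13 mm farther back than shut.
Start: joints at [-1.268, 0.342, 1.524, -0, 1.275, -0.146], TCP at [0.228, -0.473, 0.231] pointing down, gripper open.
Joint ranges: [-2.53, 2.53], [-0.77, 2.02], [0.04, 2.7], [-1, 4.14], [0.28, 2.66], [-3.11, 3.11]. Speed limits (rad/s): [2.57, 2.57, 3.14, 3.14, 3.14, 3.14].

## Interface

Orientations are given as a unit quaternion [x, y, z, w].
In Python, from rig import status, cams, ticket, arm gives the robot as it stands. The module is installed in compiled form; this text tells all that it offers.
- The arm moves only by the tool play_rows, never from a script. Its argument "moves" is a list of rows, each an object with "dp": the shift along the tool's x, y, z in mm, a list of three; "delta_rot": the turn, a rotation vector about the tool's x, y, z in rad, a list of three; "gripper": the opening, from 0 (shut) to 1 (fully open). In form: [{"dp": [dx, dy, dz], "delta_rot": [wx, wy, wz], "gripper": gripper}, ...]. A call has 1 to 20 rows; each row shifts and turns the commanded pose from where the row before left it, along the tool's axes as they then stand; what a row does not reach is not made up. A row lasts 1/12 s, in which the tool goes at most 41.7 mm and 7.16 degrees, less where a joint would pass 70% of its speed; a pose out of reach is approached as far as the arm can. A call with a gripper value outside its range is refused whole. The fingers move at their own pace and stop on an object; "squeeze" is the grip in N (left out, the last holds). Time passes only in rows, so rows that do not move let the fingers close. It gives the time, the measured TCP pose, the force, the opening and the grip force at its end, in the units of the state.
- status.sense(): the state, without advancing time (a new reading comes with each control period).
- cams.grab_frame(name): name is "side" or "top" or "wrist"; returns a dict with "color" (384x512x3 uint8, blue, green, red), "K" (3x3 intrinsics, pixels), "xyz" and "attitude" of the camera in the world; the wrist camera has in their place "tool_from_camera" (4x4, takes a point from camera to tool coordinates, whose origin is the TCP and whose axes are the flange's). Camera axes: x right, y up, looking along -z (the intrinsics and any distortion apply to the point x, -y, -z); pixel columns grow to the right and rows downward; lengths in m; the calibration is good to about 2 mm. A picture is of the moment at which its call begins: read the wrist's pose just before it. There is no depth.
- ticket.sign_off(): hands the job in; it is judged then, once.
The state is a dict: "time": time; "q": joint angles; "qd": joint speeds; "tau": joint torques, N m; "tool_pos": TCP position; "ee_rot": TCP orientation; "force": force on the tool from outside, world axes, zero at the start; "wrist_torque": the same for the moment, N m; "grip_width": finger opening in m; "finger_force": force on a finger pad.
Only numpy, scipy, OpenCV 4.12 (cv2) and the standard library are available. Lean on these libraries where they do the work, as an engineer would, in place of code of your own. Each camera call takes 0.05 s, during which the arm holds its last target. There are 200 camera calls.

## Task

Take the chunk of packing wood that stands in the rotor's way out from under the guard and put it into the round steel scrap bowl, then spin the rotor by hand (push a vane), either way round, to check that it turns freely: it must go well past one full turn from where it stood and still be coasting by itself with nothing touching it; then let it come to rest. Do not knock hard against the bar guard, and leave the steel bush on the base plate and the other things on the bench where they are.

Things in the scene. Friction and masses are not known exactly. Their poses are not given: they have to be found in the camera images.
- stand: rotor test stand, fixed to the bench. Origin: on the bench top, straight below the rotor's axis; its -x side (front, open) faces roughly to the robot, +y is its left as the robot sees it. Dark steel base plate 300 (x from -175 to +125) x 280 (y) x 40 high, its top 40 above the bench. A bar guard stands over the rotor.
- guard: open frame of 12 mm bars at height 215 over the rotor, fixed; origin and axes as the stand's. Bars along y at x = -85, -15, 55, 105; side bars along x at y = -120, +120; two posts, 24 square, at x = 105, y = -120 and +120. Front and sides below the bars are open: reach in from the front with the tool tilted about 40 degrees, fingers pointing down and away from the robot.
- rotor_axis (a point): point on the rotor's axis at the top of its hub, 96 above the bench. Cast aluminium rotor, about 1 kg: hub of diameter 60, three straight upright vanes, each 10 thick, reaching from the hub to 95 from the axis, from 56 to 90 above the bench. Free bearings: pushed on a vane and let go at 3 rad/s it coasts for several seconds and about a turn or more.
- rotor (a joint): angle of the rotor about its vertical axis, rad, growing anticlockwise seen from above, unlimited, counting on over full turns; starts between -0.3 and 0.3. At 0 one vane points along the stand's +x (to the back), the others 120 degrees to either side, so the middle of a gap between two vanes faces the front (-x).
- block: chunk of pale packing wood, 34 x 34 x 45 high, loose, about 35 g; origin: centre of its underside. Stands on the base plate in the rotor's front gap, under the guard's front bar, about 88 in front of the axis, in the way of the vanes, with some 30 free to the vane on either side.
- bowl: round open steel scrap bowl, diameter 152 at the floor and 170 at the rim, 75 high, wall 4, fixed on the bench at one side of the stand (a square grey parts tray 150 x 150 x 45 with bearings in it stands at the other side); origin: centre of its underside.
- bowl_in (a point): centre of the bowl's inner floor.
- bush: steel bush (plain short tube, outer diameter 34, bore 20, 22 high) standing on the front right part of the base plate; origin: centre of its underside. Not scrap: leave it
- spanner: steel spanner lying on the bench near the robot. Leave it
- race: flat steel bearing ring, outer diameter 110, 22 high, on the bench near the robot; origin: centre of its underside. Leave it
- grease: white jar with a black cap, diameter 60, 85 high; origin: centre of its underside. Leave it
- carton: cardboard box 90 x 120 x 60 high; origin: centre of its underside. Leave it
- flange: steel flange, diameter 68, 36 high with its hub; origin: centre of its underside. Leave it
Things that resemble listed ones, but are neither listed nor needed, are in the scene too. There is more than one size of the bowl; the one meant has the size given above. There is more than one size of the block; the one meant has the size given above.

How it is judged:
By the outcome, as a careful person would: the job done as asked, in the order asked, and still so for the second after the job is handed in, with the robot touching nothing.
It also fails if it takes over 64 s, if anything falls off the work surface, if the arm or the gripper's body presses on something with over 40 N, if the wrist force passes 120 N, or if a joint passes its speed limit or range.

## Working session

There is one attempt and no reset: what is moved stays moved. The work goes in short steps, Python scripts to look and compute and a tool call to move; the robot and the scene stay as the last step left them, time stands still between calls to the robot, and variables do not carry over. Pictures are saved under pics/ and viewed, at most 10 in all, crops included, and the job is handed in when it is done.

Besides the shell and the picture viewer there is one more tool, called after "Emit:" as name([rows], argument=value, ...), one row to a line, values as JSON. play_rows: Moves the arm, as the interface text tells. Its arguments: {"type":"object","properties":{"moves":{"type":"array","items":{"type":"object","properties":{"dp":{"type":"array","items":{"type":"number"}},"delta_rot":{"type":"array","items":{"type":"number"}},"gripper":{"type":"number"}}}},"squeeze":{"type":"number"}},"required":["moves"]}

```bash
mkdir -p pics; ls; cat > h.py <<'E'
import numpy as np, cv2
from scipy.spatial.transform import Rotation as R
from rig import status, cams, ticket, arm
def pose(n):
    s=status.sense(); f=cams.grab_frame(n)
    if n=="wrist":
        T=np.eye(4);T[:3,:3]=R.from_quat(s["ee_rot"]).as_matrix();T[:3,3]=s["tool_pos"]
        T=T@np.array(f["tool_from_camera"]); Rm,t=T[:3,:3],T[:3,3]
    else:
        a=np.array(f["attitude"]); Rm=R.from_quat(a).as_matrix() if a.size==4 else a.reshape(3,3); t=np.array(f["xyz"])
    return f["color"],np.array(f["K"]),Rm,t
def ray(K,Rm,uv):
    d=np.array([(uv[0]-K[0,2])/K[0,0],-(uv[1]-K[1,2])/K[1,1],-1]); return Rm@d
def onz(K,Rm,t,uv,z):
    d=ray(K,Rm,uv); return t+d*(z-t[2])/d[2]
def proj(K,Rm,t,p):
    c=Rm.T@(np.array(p)-t); return np.array([K[0,2]+K[0,0]*c[0]/-c[2],K[1,2]-K[1,1]*c[1]/-c[2]])
def tri(a,b):
    A=[];B=[]
    for (K,Rm,t,uv) in (a,b):
        d=ray(K,Rm,uv);d/=np.linalg.norm(d);P=np.eye(3)-np.outer(d,d);A.append(P);B.append(P@t)
    p=np.linalg.solve(A[0]+A[1],B[0]+B[1]); return p,[np.linalg.norm(A[i]@p-B[i]) for i in (0,1)]
E
python3 - <<'E'
from h import *
for n in("side","top"):
    c,K,Rm,t=pose(n); cv2.imwrite(f"pics/{n}0.png",c); np.savez(f"pics/{n}0.npz",c=c,K=K,R=Rm,t=t); print(n,K.tolist(),t,Rm.round(3).tolist())
print(status.sense(), [x for x in dir(arm) if x[0]!='_'], arm.pinch_z)
f=cams.grab_frame("wrist");print(f.keys(),f["tool_from_camera"])
E
```

```text
pics
side [[421.6059791195693, 0.0, 260.95654450884314], [0.0, 421.6059791195693, 198.3008602537716], [0.0, 0.0, 1.0]] [ 0.39905977 -1.06507946  0.84716874] [[0.998, 0.044, -0.055], [-0.071, 0.581, -0.811], [-0.003, 0.813, 0.583]]
top [[473.7698253593705, 0.0, 250.77964499384345], [0.0, 473.7698253593705, 190.96286425894834], [0.0, 0.0, 1.0]] [ 0.30113114 -0.0203576   1.22026594] [[0.022, 0.985, -0.17], [-1.0, 0.02, -0.009], [-0.006, 0.17, 0.985]]
{'time': 0.1, 'q': array([-1.26803487e+00,  3.42629383e-01,  1.52489111e+00,  1.29297937e-05,
        1.27538998e+00, -1.45955349e-01]), 'qd': array([ 0.00049283, -0.00018446, -0.00275261, -0.00084683, -0.00089842,
        0.00038962]), 'tau': array([ 2.27174525e-03, -4.34444940e+01, -2.46490538e+01, -1.59713140e-04,
        4.64011377e-03, -1.49029802e-07]), 'tool_pos': array([ 0.22769247, -0.47267819,  0.23071834]), 'ee_rot': array([ 9.74937258e-01,  2.22479006e-01, -4.54432820e-05, -6.57373494e-04]), 'force': array([0.43062723, 0.228155  , 0.06837301]), 'wrist_torque': array([ 0.02042811, -0.02692682, -0.01132104]), 'finger_force': 0.0, 'grip_width': 0.08539226144780462} ['IKError', 'pinch_z'] 0.0187
dict_keys(['color', 'K', 'tool_from_camera']) [[-2.13963775e-04  9.48797430e-01  3.15885092e-01  7.98964220e-02]
 [ 9.99999882e-01  3.40459668e-04 -3.45263232e-04  8.01189613e-04]
 [-4.35131001e-04  3.15884981e-01 -9.48797391e-01 -1.42983704e-01]
 [ 0.00000000e+00  0.00000000e+00  0.00000000e+00  1.00000000e+00]]
```

View pics/side0.png

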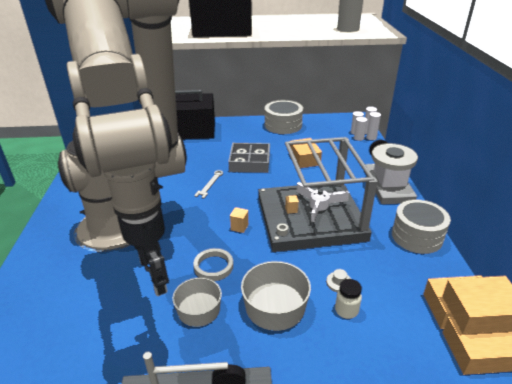

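View pics/top0.png

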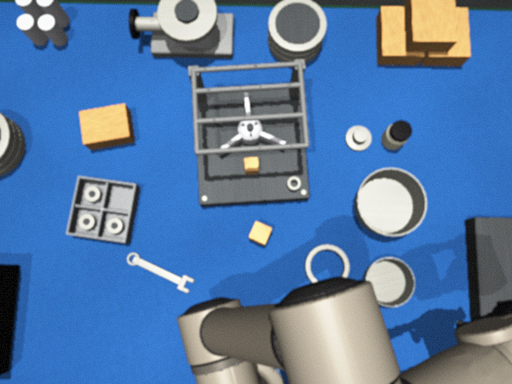

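The side view shows the stand at about (315,210), the block at (292,205), and the large bowl at (276,295). The small decoy bowl is at (197,300) and the decoy block at (239,220). The top view has the hub at (249,130), the block at (252,163), the large bowl at (391,203), the plate's front corners at about (201,205) and (310,197), and the bush at (294,183).

```bash
python3 - <<'E'
from h import *
V={}
for n in("side","top"):
    d=np.load(f"pics/{n}0.npz"); V[n]=(d["K"],d["R"],d["t"])
    hsv=cv2.cvtColor(d["c"],cv2.COLOR_BGR2HSV)
    m=cv2.inRange(hsv,(8,90,90),(30,255,255))
    k,l,s,ce=cv2.connectedComponentsWithStats(m)
    for i in range(1,k):
        if 30<s[i,4]<900: print(n,s[i],ce[i].round(1))
K,Rm,t=V["top"]
for nm,uv,z in (("pFL",(201,205),.04),("pFR",(310,197),.04),("hub",(249,130),.096),("gFL",(197,155),.215),("gFR",(308,148),.215),("gBL",(193,70),.215),("gBR",(301,64),.215),("bush",(294,183),.062),("bowlrim",(392,202),.075),("blocktop",(252,161),.085),("spare",(261,232),.035)):
    print(nm,onz(K,Rm,t,uv,z).round(3))
K,Rm,t=V["side"]
for nm,uv,z in (("bowlrim",(276,287),.075),("hub",(320,193),.096)): print("side",nm,onz(K,Rm,t,uv,z).round(3))
a=lambda n,uv:(*V[n],uv)
for nm,us,ut in (("hub",(320,193),(249,130)),("bowlrim c",(276,286),(392,202)),("bush",(283,226),(294,183))): print(nm,tri(a("side",us),a("top",ut)))
# zoomed crop
s=np.load("pics/side0.npz")["c"][125:255,240:390]; t_=np.load("pics/top0.npz")["c"][55:215,180:320]
A=cv2.resize(s,(450,390),interpolation=cv2.INTER_CUBIC);B=cv2.resize(t_,(341,390),interpolation=cv2.INTER_CUBIC)
cv2.imwrite("pics/z.png",np.hstack([A,B]))
E
```

```text
side [291 143  27  24 405] [303.6 154.7]
side [312 143   9  14  51] [316.5 149.4]
side [285 195  14  18 190] [291.5 204.1]
side [231 211  17  21 259] [238.9 221.7]
top [244 157  15  17 153] [250.3 165.5]
top [250 222  21  23 109] [262.7 234.4]
pFL [0.466 0.115 0.04 ]
pFR [ 0.492 -0.159  0.04 ]
hub [ 0.647 -0.002  0.096]
gFL [0.551 0.108 0.215]
gFR [ 0.572 -0.134  0.215]
gBL [0.748 0.125 0.215]
gBR [ 0.767 -0.118  0.215]
bush [ 0.523 -0.116  0.062]
bowlrim [ 0.478 -0.354  0.075]
blocktop [ 0.571 -0.011  0.085]
spare [ 0.401 -0.037  0.035]
side bowlrim [ 0.483 -0.362  0.075]
side hub [ 0.656 -0.005  0.096]
hub (array([ 0.65223694, -0.00209358,  0.09258832]), [np.float64(0.004193597023769158), np.float64(0.004193597023768921)])
bowlrim c (array([ 0.48106287, -0.35568459,  0.07096841]), [np.float64(0.002424366699026109), np.float64(0.0024243666990259962)])
bush (array([ 0.52548559, -0.11644474,  0.06181513]), [np.float64(0.0026614132633042725), np.float64(0.0026614132633043844)])
```

View pics/z.png

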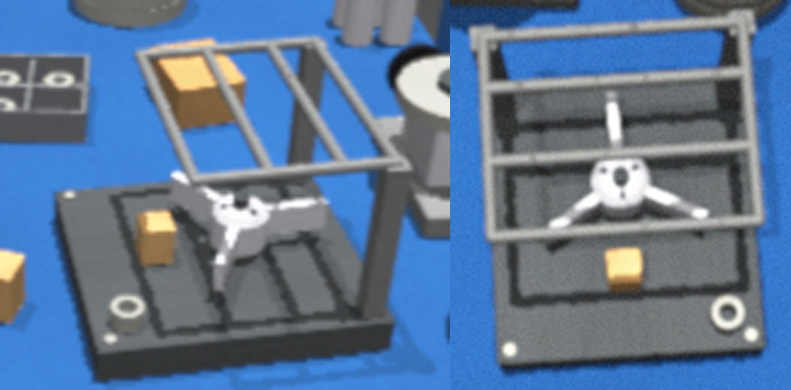

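The stand's yaw is about +5°, with the axis at about (0.650, -0.005), the block at (0.565, -0.012) and the bowl at (0.481, -0.356). These agree with the sizes given. First move: raise the arm and turn the tool so the camera side faces the robot.

Emit:
play_rows([
  {"dp": [0, 0, -8], "delta_rot": [0, 0, -0.12], "gripper": 1},
  {"dp": [0, 0, -8], "delta_rot": [0, 0, -0.12], "gripper": 1},
  {"dp": [0, 0, -8], "delta_rot": [0, 0, -0.12], "gripper": 1},
  {"dp": [0, 0, -8], "delta_rot": [0, 0, -0.12], "gripper": 1},
  {"dp": [0, 0, -8], "delta_rot": [0, 0, -0.12], "gripper": 1},
  {"dp": [0, 0, -8], "delta_rot": [0, 0, -0.12], "gripper": 1},
  {"dp": [0, 0, -8], "delta_rot": [0, 0, -0.12], "gripper": 1},
  {"dp": [0, 0, -8], "delta_rot": [0, 0, -0.12], "gripper": 1},
  {"dp": [0, 0, -8], "delta_rot": [0, 0, -0.12], "gripper": 1},
  {"dp": [0, 0, -8], "delta_rot": [0, 0, -0.12], "gripper": 1},
  {"dp": [0, 0, -8], "delta_rot": [0, 0, -0.12], "gripper": 1},
  {"dp": [0, 0, -8], "delta_rot": [0, 0, -0.12], "gripper": 1},
  {"dp": [0, 0, -8], "delta_rot": [0, 0, -0.12], "gripper": 1},
  {"dp": [0, 0, -8], "delta_rot": [0, 0, -0.12], "gripper": 1},
  {"dp": [0, 0, -8], "delta_rot": [0, 0, -0.12], "gripper": 1},
  {"dp": [0, 0, 0], "delta_rot": [0, 0, -0.12], "gripper": 1},
  {"dp": [0, 0, 0], "delta_rot": [0, 0, -0.12], "gripper": 1},
  {"dp": [0, 0, 0], "delta_rot": [0, 0, -0.12], "gripper": 1},
  {"dp": [0, 0, 0], "delta_rot": [0, 0, -0.12], "gripper": 1},
  {"dp": [0, 0, 0], "delta_rot": [0, 0, -0.12], "gripper": 1},
])

```text
time: 1.82
tool_pos: [0.2278, -0.4729, 0.351]
ee_rot: [0.143, 0.99, 0.0, -0.0]
force: [-0.2, -0.0, -0.5]
grip_width: 0.0855
finger_force: 0.0
```

```bash
cat > g.py <<'E'
from h import *
YAW=0.088; AX=np.array([0.650,-0.005])
def stand(x,y,z): # stand coords (m) -> world
    c,s=np.cos(YAW),np.sin(YAW); return np.array([AX[0]+c*x-s*y,AX[1]+s*x+c*y,z])
def Rt(tilt,yaw=None): # tool x towards robot, z down tilted forward
    return R.from_euler('z',(YAW if yaw is None else yaw))*R.from_matrix(np.array([[-1,0,0],[0,1,0],[0,0,-1]]).T)*R.from_rotvec([0,-tilt,0])
def go(p,Rot):
    s=status.sense(); R0=R.from_quat(s["ee_rot"])
    d=R0.inv().apply(np.array(p)-s["tool_pos"])*1000; r=(R0.inv()*Rot).as_rotvec()
    d2=Rot.inv().apply(np.array(p)-s["tool_pos"])*1000
    print("t %.2f"%s["time"],"pos",s["tool_pos"].round(4),"F",s["force"].round(1),"w %.4f"%s["grip_width"],"\n dp now-frame",d.round(1),"after-turn frame",d2.round(1),"rot",r.round(3),"rows>=%.1f/%.1f"%(np.linalg.norm(d)/41.7,np.linalg.norm(r)/.125))
E
python3 -c "
from g import *
go([0.40,-0.03,0.33],Rt(0)); go([0.40,-0.03,0.33],Rt(0.7)); print(status.sense()['q'].round(2))"
```

```text
t 1.82 pos [ 0.2278 -0.4729  0.351 ] F [-0.2 -0.  -0.5] w 0.0855 
 dp now-frame [-39.9 473.5  21.2] after-turn frame [-210.5  426.    21. ] rot [ 0.001 -0.    -0.375] rows>=11.4/3.0
t 1.82 pos [ 0.2278 -0.4729  0.351 ] F [-0.2 -0.  -0.5] w 0.0855 
 dp now-frame [-39.9 473.5  21.2] after-turn frame [-147.5  426.   151.6] rot [-0.131 -0.692 -0.36 ] rows>=11.4/6.3
[-1.27  0.28  1.29  0.    1.58 -2.55]
```

Emit:
play_rows([
  {"dp": [-2.6, 31.5, 1.4], "delta_rot": [0, 0, 0], "gripper": 1},
  {"dp": [-2.6, 31.5, 1.4], "delta_rot": [0, 0, 0], "gripper": 1},
  {"dp": [-2.6, 31.5, 1.4], "delta_rot": [0, 0, 0], "gripper": 1},
  {"dp": [-2.6, 31.5, 1.4], "delta_rot": [0, 0, 0], "gripper": 1},
  {"dp": [-2.6, 31.5, 1.4], "delta_rot": [0, 0, 0], "gripper": 1},
  {"dp": [-2.6, 31.5, 1.4], "delta_rot": [0, 0, 0], "gripper": 1},
  {"dp": [-2.6, 31.5, 1.4], "delta_rot": [0, 0, 0], "gripper": 1},
  {"dp": [-2.6, 31.5, 1.4], "delta_rot": [0, 0, 0], "gripper": 1},
  {"dp": [-2.6, 31.5, 1.4], "delta_rot": [0, 0, 0], "gripper": 1},
  {"dp": [-2.6, 31.5, 1.4], "delta_rot": [0, 0, 0], "gripper": 1},
  {"dp": [-2.6, 31.5, 1.4], "delta_rot": [0, 0, 0], "gripper": 1},
  {"dp": [-2.6, 31.5, 1.4], "delta_rot": [0, 0, 0], "gripper": 1},
  {"dp": [-2.6, 31.5, 1.4], "delta_rot": [0, 0, 0], "gripper": 1},
  {"dp": [-2.6, 31.5, 1.4], "delta_rot": [0, 0, 0], "gripper": 1},
  {"dp": [-2.6, 31.5, 1.4], "delta_rot": [0, 0, 0], "gripper": 1},
])

```text
time: 3.07
tool_pos: [0.4016, -0.0303, 0.3302]
ee_rot: [0.146, 0.989, -0.0, 0.0]
force: [0.9, 0.0, -0.6]
grip_width: 0.0853
finger_force: 0.0
```

Emit:
play_rows([
  {"dp": [0, 0, 0], "delta_rot": [0, 0, -0.0938], "gripper": 0.65},
  {"dp": [0, 0, 0], "delta_rot": [0, 0, -0.0938], "gripper": 0.65},
  {"dp": [0, 0, 0], "delta_rot": [0, 0, -0.0938], "gripper": 0.65},
  {"dp": [0, 0, 0], "delta_rot": [0, 0, -0.0938], "gripper": 0.65},
  {"dp": [0, 0, 0], "delta_rot": [0, -0.1, 0], "gripper": 0.65},
  {"dp": [0, 0, 0], "delta_rot": [0, -0.1, 0], "gripper": 0.65},
  {"dp": [0, 0, 0], "delta_rot": [0, -0.1, 0], "gripper": 0.65},
  {"dp": [0, 0, 0], "delta_rot": [0, -0.1, 0], "gripper": 0.65},
  {"dp": [0, 0, 0], "delta_rot": [0, -0.1, 0], "gripper": 0.65},
  {"dp": [0, 0, 0], "delta_rot": [0, -0.1, 0], "gripper": 0.65},
  {"dp": [0, 0, 0], "delta_rot": [0, -0.1, 0], "gripper": 0.65},
  {"dp": [0, 0, 0], "delta_rot": [0, 0, 0], "gripper": 0.65},
])

```text
time: 4.07
tool_pos: [0.3989, -0.0309, 0.3275]
ee_rot: [-0.038, 0.939, 0.015, 0.343]
force: [-1.3, 0.1, -0.8]
grip_width: 0.0552
finger_force: 0.0
```

```bash
python3 -c "
from g import *
go([0.40,-0.03,0.33],Rt(0.7)); print(status.sense()['q'].round(2))
c,K,Rm,t=pose('wrist'); cv2.imwrite('pics/w1.png',c); np.savez('pics/w1.npz',c=c,K=K,R=Rm,t=t);print(t)"
```

```text
t 4.07 pos [ 0.3989 -0.0309  0.3275] F [-1.3  0.1 -0.8] w 0.0552 
 dp now-frame [-2.5  0.8 -1.1] after-turn frame [-2.5  0.8 -1.1] rot [-0.003  0.    -0.007] rows>=0.1/0.1
[-0.62 -0.34  2.15  0.58  0.86 -2.55]
[ 0.24482782 -0.04470078  0.38477783]
```

View pics/w1.png

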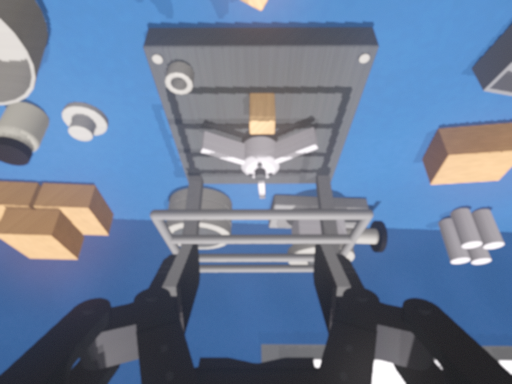

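The wrist view is upside down, with near at the top and +y to the right. It shows the block at (262,113) with its lit top at about row 128, the hub at (261,150), and the bush at (179,77). The plate's front corners are at about (148,46) and (377,44).

```bash
python3 - <<'E'
from g import *
d=np.load("pics/w1.npz");K,Rm,t=d["K"],d["R"],d["t"];hsv=cv2.cvtColor(d["c"],cv2.COLOR_BGR2HSV)
m=cv2.inRange(hsv,(8,80,60),(30,255,255));m[:60]=0;m[:,:230]=0;m[:,300:]=0;m[150:]=0
ys,xs=np.where(m>0);print("block px",xs.min(),xs.max(),ys.min(),ys.max());print("V col",[(r,int(hsv[r,262,2])) for r in range(88,140,2)])
for nm,uv,z in (("pFL",(377,45),.04),("pFR",(147,47),.04),("scrL",(364,59),.04),("scrR",(157,59),.04),("hub",(261,150),.096),("bush",(179,77),.062)): print(nm,onz(K,Rm,t,uv,z).round(4))
x0,x1=xs.min(),xs.max()
for z,r in((.085,121),(.04,93)): print("block front at z",z,onz(K,Rm,t,(x0,r),z).round(4),onz(K,Rm,t,(x1+1,r),z).round(4))
T=np.load("pics/top0.npz");a=(K,Rm,t)
h2=cv2.cvtColor(T["c"],cv2.COLOR_BGR2HSV)
print("top V",[(r,h2[r,252].tolist()) for r in range(154,178,1)])
print("top row",[(c,h2[161,c].tolist()) for c in range(241,264)])
E
```

```text
block px 249 274 93 134
V col [(88, 96), (90, 96), (92, 120), (94, 168), (96, 173), (98, 173), (100, 176), (102, 177), (104, 179), (106, 178), (108, 180), (110, 180), (112, 181), (114, 181), (116, 194), (118, 192), (120, 208), (122, 255), (124, 255), (126, 255), (128, 255), (130, 255), (132, 255), (134, 188), (136, 144), (138, 180)]
pFL [0.4673 0.116  0.04  ]
pFR [ 0.4913 -0.1531  0.04  ]
scrL [0.4869 0.1077 0.04  ]
scrR [ 0.5069 -0.1443  0.04  ]
hub [ 0.6028 -0.0084  0.096 ]
bush [ 0.5135 -0.1159  0.062 ]
block front at z 0.085 [ 0.5579 -0.0282  0.085 ] [0.5552 0.0056 0.085 ]
block front at z 0.04 [ 0.5511 -0.0291  0.04  ] [0.5483 0.0062 0.04  ]
top V [(154, [90, 11, 97]), (155, [95, 15, 105]), (156, [18, 63, 165]), (157, [19, 97, 242]), (158, [25, 87, 254]), (159, [26, 83, 253]), (160, [25, 88, 252]), (161, [26, 83, 252]), (162, [25, 85, 252]), (163, [26, 84, 252]), (164, [27, 75, 252]), (165, [27, 76, 253]), (166, [25, 84, 253]), (167, [22, 106, 242]), (168, [18, 132, 210]), (169, [16, 137, 177]), (170, [17, 134, 156]), (171, [16, 136, 114]), (172, [15, 123, 95]), (173, [13, 123, 93]), (174, [21, 67, 72]), (175, [15, 28, 54]), (176, [70, 14, 55]), (177, [90, 17, 60])]
top row [(241, [96, 11, 117]), (242, [60, 2, 121]), (243, [13, 50, 154]), (244, [16, 106, 233]), (245, [21, 106, 252]), (246, [23, 101, 253]), (247, [24, 93, 252]), (248, [24, 92, 252]), (249, [25, 86, 252]), (250, [26, 82, 252]), (251, [26, 82, 252]), (252, [26, 83, 252]), (253, [26, 82, 252]), (254, [26, 80, 252]), (255, [26, 75, 253]), (256, [26, 89, 254]), (257, [24, 95, 253]), (258, [20, 99, 212]), (259, [17, 40, 127]), (260, [90, 17, 103]), (261, [98, 19, 109]), (262, [84, 11, 118]), (263, [95, 13, 116])]
```

```bash
sed -i 's/AX=.*/AX=np.array([0.652,-0.004])/' g.py; python3 - <<'E'
from g import *
d=np.load("pics/w1.npz");T=np.load("pics/top0.npz")
p,e=tri((d["K"],d["R"],d["t"],(261.8,121)),(T["K"],T["R"],T["t"],(251.2,167.3)));print("front top edge mid",p.round(4),e)
p,e=tri((d["K"],d["R"],d["t"],(261.8,134.5)),(T["K"],T["R"],T["t"],(251.2,156.3)));print("back top edge mid",p.round(4),e)
Rt7=Rt(0.7); z=Rt7.apply([0,0,1])
g=np.array([0.571,-0.0105,0.071]); tcp=g+0.0187*z
pre=tcp-0.11*z+np.array([0,0,0]); print("tcp",tcp,"pre",pre)
go(pre,Rt7)
E
```

```text
front top edge mid [ 0.5553 -0.0106  0.0861] [np.float64(0.0011515184143475324), np.float64(0.0011515184143475199)]
back top edge mid [ 0.5832 -0.0089  0.0845] [np.float64(0.00010770374654299422), np.float64(0.00010770374654297888)]
tcp [ 0.58300026 -0.00944124  0.05669745] pre [ 0.51241052 -0.01566922  0.14083009]
t 4.12 pos [ 0.3998 -0.032   0.329 ] F [0.2 0.2 0.8] w 0.0556 
 dp now-frame [ 33.8   7.1 217.2] after-turn frame [ 34.3   6.4 217.1] rot [-0.005 -0.003 -0.008] rows>=5.3/0.1
```

Emit:
play_rows([
  {"dp": [4.9, 0.9, 31], "delta_rot": [0, 0, -0.002], "gripper": 0.65},
  {"dp": [4.9, 0.9, 31], "delta_rot": [0, 0, -0.002], "gripper": 0.65},
  {"dp": [4.9, 0.9, 31], "delta_rot": [0, 0, -0.002], "gripper": 0.65},
  {"dp": [4.9, 0.9, 31], "delta_rot": [0, 0, -0.002], "gripper": 0.65},
  {"dp": [4.9, 0.9, 31], "delta_rot": [0, 0, 0], "gripper": 0.65},
  {"dp": [4.9, 0.9, 31], "delta_rot": [0, 0, 0], "gripper": 0.65},
  {"dp": [4.9, 0.9, 31], "delta_rot": [0, 0, 0], "gripper": 0.65},
  {"dp": [0, 0, 0], "delta_rot": [0, 0, 0], "gripper": 0.65},
  {"dp": [0, 0, 0], "delta_rot": [0, 0, 0], "gripper": 0.65},
])

```text
time: 4.87
tool_pos: [0.519, -0.0148, 0.1609]
ee_rot: [-0.043, 0.943, 0.016, 0.33]
force: [0.9, -0.5, 0.8]
grip_width: 0.0557
finger_force: 0.0
```

```bash
python3 - <<'E'
from g import *
go([0.583,-0.0092,0.0567],Rt(0.7))
c,K,Rm,t=pose("wrist"); hsv=cv2.cvtColor(c,cv2.COLOR_BGR2HSV); m=cv2.inRange(hsv,(8,80,60),(30,255,255))
k,l,s,ce=cv2.connectedComponentsWithStats(m)
for i in range(1,k):
    if s[i,4]>150: print(s[i],ce[i].round(1))
for p in([.570,-.010,.085],[.553,-.0105,.085],[.553,-.0105,.04]): print(proj(K,Rm,t,p).round(1))
cv2.imwrite("pics/w2.png",c); print(status.sense()['q'].round(2))
E
```

```text
t 4.87 pos [ 0.519  -0.0148  0.1609] F [ 0.9 -0.5  0.8] w 0.0557 
 dp now-frame [ 14.7  -0.5 121.6] after-turn frame [ 1.800e+01 -1.000e-01  1.211e+02] rot [ 0.004 -0.027  0.002] rows>=2.9/0.2
[ 235  125   48   53 2321] [258.  151.3]
[497 211  15  38 323] [506.3 232.8]
[   0  246   54   87 2138] [ 16.5 286.4]
[257.7 186.5]
[259.3 173.3]
[258.9 127.3]
[-0.34  0.19  2.22  1.2   0.28 -3.1 ]
```

View pics/w2.png

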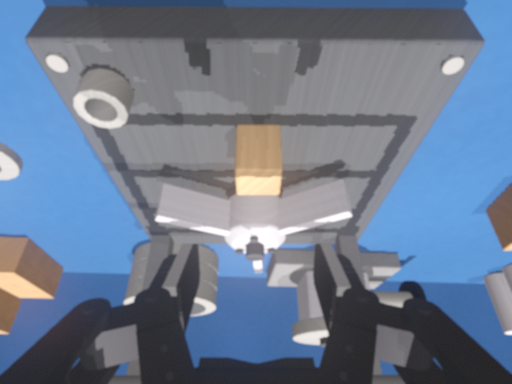

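The image agrees with the prediction: the block is centred at about (258,151) between the fingers. The wrist is at its limits, though (q5 = 0.28, q6 = -3.1). I'll fit a small kinematic model to choose a reachable tilt and roll.

```bash
cat > kin.py <<'E'
import numpy as np
from scipy.spatial.transform import Rotation as R
from scipy.optimize import least_squares
lo=np.array([-2.53,-.77,.04,-1,.28,-3.11]);hi=np.array([2.53,2.02,2.7,4.14,2.66,3.11])
def fk(q,g,s4=1):
    a1,d,h,a2,a3,d4,L=g; B=R.from_euler('z',q[0]); U=B*R.from_euler('y',q[1]); F=B*R.from_euler('y',q[1]+q[2])
    W=F*R.from_euler('z',s4*q[3])*R.from_euler('y',q[4])*R.from_euler('z',q[5]+np.pi/2)
    return B.apply([a1,d,h])+U.apply([0,0,a2])+F.apply([a3,0,d4])+W.apply([0,0,L]),W
D=[([-1.26803,.34263,1.52489,0,1.27539,-.14596],[.22769,-.47268,.23072],[.97494,.22248,0,0]),
([-1.27,.28,1.29,0,1.58,-2.55],[.2278,-.4729,.351],[.143,.99,0,0]),
([-.62,-.34,2.15,.58,.86,-2.55],[.3989,-.0309,.3275],[-.038,.939,.015,.343]),
([-.34,.19,2.22,1.2,.28,-3.1],[.519,-.0148,.1609],[-.043,.943,.016,.33])]
def ik(p,Rot,g,q0):
    f=lambda q:np.r_[(fk(q,g)[0]-p)*10,(fk(q,g)[1].inv()*Rot).as_rotvec()]
    r=least_squares(f,np.clip(q0,lo+.01,hi-.01),bounds=(lo,hi)); return r.x,np.abs(r.fun).max()
E
python3 - <<'E'
from kin import *
from rig import status; s=status.sense(); D[3]=(s["q"],s["tool_pos"],s["ee_rot"])
for q,p,o in D: print((fk(q,[0]*7)[1].inv()*R.from_quat(o)).as_rotvec().round(3),(fk(q,[0]*7,-1)[1].inv()*R.from_quat(o)).as_rotvec().round(3))
# d4 and L both needed
r=least_squares(lambda g:np.concatenate([fk(q,g)[0]-p for q,p,o in D]),[0,0,.35,.4,0,.4,.3]); print(r.x.round(4),(r.fun*1000).round(1))
np.save("g.npy",r.x)
E
```

```text
[-0.001 -0.     0.   ] [-0.001 -0.     0.   ]
[ 0.007 -0.005 -0.004] [ 0.007 -0.005 -0.004]
[ 0.003 -0.009 -0.002] [-0.483 -0.737  0.759]
[-0. -0.  0.] [-0.027 -0.673  2.304]
[-0.0026  0.0763  0.23    0.5061  0.0489  0.3838  0.3159] [ 0.1 -0.7  1.  -1.3  0.3  0.9  0.6  0.6 -2.2 -0.   0.5  0.4]
```

```bash
python3 - <<'E'
from kin import *
from g import Rt
g=np.load("g.npy"); G=np.array([.570,-.010,.071])
for flip in (0,1):
  for tl in (20,25,30,35,40,45,50,55):
    for yaw in (.088,-.1):
      Rot=Rt(np.radians(tl),yaw)
      if flip: Rot=Rot*R.from_euler('z',np.pi)
      z=Rot.apply([0,0,1]); out=[]
      for s in (0,.12):
        best=None
        for q4 in (-.7,0,.7,1.6,2.4,3.14,3.8):
          for q6 in (-1.6,1.6):
            q,e=ik(G+(.0187-s)*z,Rot,g,[0,.5,2,q4,.6,q6])
            m=min((q-lo).min(),(hi-q).min())
            if e<1e-3 and (best is None or m>best[0]): best=(m,q)
        out.append("none" if best is None else "%.2f %s"%(best[0],best[1].round(2)))
      print(flip,tl,yaw,out)
E
```

```text
0 20 0.088 ['0.12 [-0.2   0.51  1.91  0.26  0.4  -2.08]', '0.37 [-0.23  0.27  1.9   0.18  0.65 -2.01]']
0 20 -0.1 ['0.09 [-0.16  0.51  1.91  0.06  0.37 -1.69]', '0.35 [-0.17  0.27  1.9   0.04  0.63 -1.67]']
0 25 0.088 ['none', '0.24 [-0.26  0.23  2.    0.29  0.52 -2.14]']
0 25 -0.1 ['none', '0.20 [-0.18  0.23  2.    0.07  0.48 -1.7 ]']
0 30 0.088 ['none', '0.11 [-0.29  0.21  2.09  0.5   0.39 -2.37]']
0 30 -0.1 ['none', '0.04 [-0.18  0.21  2.1   0.13  0.32 -1.77]']
0 35 0.088 ['none', '0.01 [-0.32  0.2   2.19  0.91  0.29 -2.81]']
0 35 -0.1 ['none', 'none']
0 40 0.088 ['0.04 [-0.27  0.53  2.17  2.33  0.32  2.07]', '0.00 [-0.36  0.21  2.28  1.55  0.28  2.8 ]']
0 40 -0.1 ['none', 'none']
0 45 0.088 ['0.19 [-0.29  0.56  2.23  2.53  0.47  1.86]', '0.11 [-0.41  0.24  2.38  2.06  0.39  2.25]']
0 45 -0.1 ['0.16 [-0.18  0.56  2.23  3.    0.44  1.64]', 'none']
0 50 0.088 ['0.36 [-0.31  0.61  2.28  2.62  0.64  1.74]', '0.24 [-0.45  0.3   2.46  2.32  0.57  1.93]']
0 50 -0.1 ['0.34 [-0.19  0.61  2.28  3.03  0.62  1.61]', '0.22 [-0.22  0.3   2.47  2.95  0.5   1.66]']
0 55 0.088 ['0.38 [-0.33  0.66 
[... 751 characters left out ...]
0.04 [-0.27  0.53  2.17  2.33  0.32 -1.07]', '0.00 [-0.36  0.21  2.28  1.55  0.28 -0.34]']
1 40 -0.1 ['none', 'none']
1 45 0.088 ['0.19 [-0.29  0.56  2.23  2.53  0.47 -1.29]', '0.11 [-0.41  0.24  2.38  2.06  0.39 -0.89]']
1 45 -0.1 ['0.16 [-0.18  0.56  2.23  3.    0.44 -1.5 ]', 'none']
1 50 0.088 ['0.36 [-0.31  0.61  2.28  2.62  0.64 -1.41]', '0.24 [-0.45  0.3   2.46  2.32  0.57 -1.21]']
1 50 -0.1 ['0.34 [-0.19  0.61  2.28  3.03  0.62 -1.53]', '0.22 [-0.22  0.3   2.47  2.95  0.5  -1.48]']
1 55 0.088 ['0.38 [-0.33  0.66  2.32  2.67  0.82 -1.49]', '0.15 [-0.51  0.4   2.55  2.45  0.8  -1.42]']
1 55 -0.1 ['0.37 [-0.19  0.66  2.33  3.04  0.81 -1.55]', '0.15 [-0.23  0.4   2.55  2.99  0.77 -1.54]']
```

```bash
cat > sim.py <<'E'
from kin import *
g=np.load("g.npy")
def path(p,Rot,q,steps):
    """steps: list of (dp mm tool, rotvec tool, n)"""
    for dp,rv,n in steps:
        for i in range(n):
            p=p+Rot.apply(np.array(dp)/1000); Rot=Rot*R.from_rotvec(rv); q1,e=ik(p,Rot,g,q); dq=np.abs(q1-q).max()*12
            q=q1
        print("p",p.round(3),"z",Rot.apply([0,0,1]).round(2),"q",q.round(2),"err %.4f"%e,"lastrate %.1f"%dq)
    return p,Rot,q
E
python3 - <<'E'
from sim import *
from g import Rt
from rig import status
s=status.sense(); p,Rot,q=s["tool_pos"],R.from_quat(s["ee_rot"]),s["q"]
print(p,(R.from_quat(s["ee_rot"]).apply([0,0,1])))
tgt=Rt(np.radians(50))
for sz in (.12,):
  a=path(p,Rot,q,[([0,0,0],[0,0,.12],26),([0,0,0],[0,.05,0],4),([0,0,0],[0,0.05,0],4),([0,0,0],[0,0,.12],26)])
  print((a[1].inv()*tgt).as_rotvec())
E
```

```text
[ 0.51827851 -0.01508467  0.16162817] [ 0.62143303  0.05785228 -0.78132842]
p [ 0.518 -0.015  0.162] z [ 0.62  0.06 -0.78] q [-0.34  0.19  2.22  1.2   0.28  0.01] err 0.0000 lastrate 1.4
p [ 0.518 -0.015  0.162] z [ 0.76  0.07 -0.64] q [-0.41  0.24  2.37  2.17  0.47 -1.02] err 0.0000 lastrate 2.1
p [ 0.518 -0.015  0.162] z [ 0.87  0.09 -0.48] q [-0.49  0.4   2.51  2.45  0.89 -1.42] err 0.0000 lastrate 1.4
p [ 0.518 -0.015  0.162] z [ 0.87  0.09 -0.48] q [-0.49  0.4   2.51  2.45  0.89  1.7 ] err 0.0000 lastrate 1.4
[0.00763038 0.20146631 0.04305556]
```

Emit:
play_rows([
  {"dp": [0, 0, 0], "delta_rot": [0, 0, 0.12], "gripper": 0.65},
  {"dp": [0, 0, 0], "delta_rot": [0, 0, 0.12], "gripper": 0.65},
  {"dp": [0, 0, 0], "delta_rot": [0, 0, 0.12], "gripper": 0.65},
  {"dp": [0, 0, 0], "delta_rot": [0, 0, 0.12], "gripper": 0.65},
  {"dp": [0, 0, 0], "delta_rot": [0, 0, 0.12], "gripper": 0.65},
  {"dp": [0, 0, 0], "delta_rot": [0, 0, 0.12], "gripper": 0.65},
  {"dp": [0, 0, 0], "delta_rot": [0, 0, 0.12], "gripper": 0.65},
  {"dp": [0, 0, 0], "delta_rot": [0, 0, 0.12], "gripper": 0.65},
  {"dp": [0, 0, 0], "delta_rot": [0, 0, 0.12], "gripper": 0.65},
  {"dp": [0, 0, 0], "delta_rot": [0, 0, 0.12], "gripper": 0.65},
  {"dp": [0, 0, 0], "delta_rot": [0, 0, 0.12], "gripper": 0.65},
  {"dp": [0, 0, 0], "delta_rot": [0, 0, 0.12], "gripper": 0.65},
  {"dp": [0, 0, 0], "delta_rot": [0, 0, 0.12], "gripper": 0.65},
  {"dp": [0, 0, 0], "delta_rot": [0, 0, 0.12], "gripper": 0.65},
  {"dp": [0, 0, 0], "delta_rot": [0, 0, 0.12], "gripper": 0.65},
  {"dp": [0, 0, 0], "delta_rot": [0, 0, 0.12], "gripper": 0.65},
  {"dp": [0, 0, 0], "delta_rot": [0, 0, 0.12], "gripper": 0.65},
  {"dp": [0, 0, 0], "delta_rot": [0, 0, 0.12], "gripper": 0.65},
  {"dp": [0, 0, 0], "delta_rot": [0, 0, 0.12], "gripper": 0.65},
  {"dp": [0, 0, 0], "delta_rot": [0, 0, 0.12], "gripper": 0.65},
])

```text
time: 6.58
tool_pos: [0.5174, -0.016, 0.1633]
ee_rot: [0.864, 0.378, 0.315, 0.106]
force: [0.0, -0.5, 0.2]
grip_width: 0.0557
finger_force: 0.0
```

Emit:
play_rows([
  {"dp": [0, 0, 0], "delta_rot": [0, 0, 0.12], "gripper": 0.65},
  {"dp": [0, 0, 0], "delta_rot": [0, 0, 0.12], "gripper": 0.65},
  {"dp": [0, 0, 0], "delta_rot": [0, 0, 0.12], "gripper": 0.65},
  {"dp": [0, 0, 0], "delta_rot": [0, 0, 0.12], "gripper": 0.65},
  {"dp": [0, 0, 0], "delta_rot": [0, 0, 0.12], "gripper": 0.65},
  {"dp": [0, 0, 0], "delta_rot": [0, 0, 0.12], "gripper": 0.65},
  {"dp": [0, 0, 0], "delta_rot": [0, 0.04, 0], "gripper": 0.65},
  {"dp": [0, 0, 0], "delta_rot": [0, 0.04, 0], "gripper": 0.65},
  {"dp": [0, 0, 0], "delta_rot": [0, 0.04, 0], "gripper": 0.65},
  {"dp": [0, 0, 0], "delta_rot": [0, 0.04, 0], "gripper": 0.65},
  {"dp": [0, 0, 0], "delta_rot": [0, 0.04, 0], "gripper": 0.65},
  {"dp": [0, 0, 0], "delta_rot": [0, 0.04, 0], "gripper": 0.65},
])

```text
time: 7.58
tool_pos: [0.5175, -0.0142, 0.1634]
ee_rot: [0.903, 0.052, 0.427, -0.019]
force: [0.3, 0.6, -0.1]
grip_width: 0.0553
finger_force: 0.0
```

```bash
python3 -c "
from g import *
go([0.519,-0.015,0.161],Rt(np.radians(50))); print(status.sense()['q'].round(2))"
```

```text
t 7.58 pos [ 0.5175 -0.0142  0.1634] F [ 0.3  0.6 -0.1] w 0.0553 
 dp now-frame [-1.   0.9  2.6] after-turn frame [ 0.9 -0.9  2.6] rot [ 0.015 -0.016 -3.12 ] rows>=0.1/25.0
[-0.42  0.24  2.38  2.18  0.48 -1.02]
```

Emit:
play_rows([
  {"dp": [0, 0, 0], "delta_rot": [0, 0, 0.1216], "gripper": 0.65},
  {"dp": [0, 0, 0], "delta_rot": [0, 0, 0.1216], "gripper": 0.65},
  {"dp": [0, 0, 0], "delta_rot": [0, 0, 0.1216], "gripper": 0.65},
  {"dp": [0, 0, 0], "delta_rot": [0, 0, 0.1216], "gripper": 0.65},
  {"dp": [0, 0, 0], "delta_rot": [0, 0, 0.1216], "gripper": 0.65},
  {"dp": [0, 0, 0], "delta_rot": [0, 0, 0.1216], "gripper": 0.65},
  {"dp": [0, 0, 0], "delta_rot": [0, 0, 0.1216], "gripper": 0.65},
  {"dp": [0, 0, 0], "delta_rot": [0, 0, 0.1216], "gripper": 0.65},
  {"dp": [0, 0, 0], "delta_rot": [0, 0, 0.1216], "gripper": 0.65},
  {"dp": [0, 0, 0], "delta_rot": [0, 0, 0.1216], "gripper": 0.65},
  {"dp": [0, 0, 0], "delta_rot": [0, 0, 0.1216], "gripper": 0.65},
  {"dp": [0, 0, 0], "delta_rot": [0, 0, 0.1216], "gripper": 0.65},
  {"dp": [0, 0, 0], "delta_rot": [0, 0, 0.1216], "gripper": 0.65},
  {"dp": [0, 0, 0], "delta_rot": [0, 0, 0.1216], "gripper": 0.65},
  {"dp": [0, 0, 0], "delta_rot": [0, 0, 0.1216], "gripper": 0.65},
  {"dp": [0, 0, 0], "delta_rot": [0, 0, 0.1216], "gripper": 0.65},
  {"dp": [0, 0, 0], "delta_rot": [0, 0, 0.1216], "gripper": 0.65},
  {"dp": [0, 0, 0], "delta_rot": [0, 0, 0.1216], "gripper": 0.65},
  {"dp": [0, 0, 0], "delta_rot": [0, 0, 0.1216], "gripper": 0.65},
  {"dp": [0, 0, 0], "delta_rot": [0, 0, 0.1216], "gripper": 0.65},
])

```text
time: 9.25
tool_pos: [0.5174, -0.0138, 0.163]
ee_rot: [-0.36, 0.83, -0.128, 0.406]
force: [0.1, 0.1, -0.9]
grip_width: 0.0555
finger_force: 0.0
```

Emit:
play_rows([
  {"dp": [0, 0, 0], "delta_rot": [0, 0, 0.1216], "gripper": 0.65},
  {"dp": [0, 0, 0], "delta_rot": [0, 0, 0.1216], "gripper": 0.65},
  {"dp": [0, 0, 0], "delta_rot": [0, 0, 0.1216], "gripper": 0.65},
  {"dp": [0, 0, 0], "delta_rot": [0, 0, 0.1216], "gripper": 0.65},
  {"dp": [0, 0, 0], "delta_rot": [0, 0, 0.1216], "gripper": 0.65},
  {"dp": [0, 0, 0], "delta_rot": [0, 0, 0.1216], "gripper": 0.65},
  {"dp": [0, 0, 0], "delta_rot": [0, 0, 0], "gripper": 0.65},
])

```text
time: 9.83
tool_pos: [0.5174, -0.0139, 0.1628]
ee_rot: [-0.041, 0.904, 0.025, 0.425]
force: [-0.1, 0.8, 0.3]
grip_width: 0.0555
finger_force: 0.0
```

```bash
python3 -c "
from g import *
from sim import path
Rt5=Rt(np.radians(50)); z=Rt5.apply([0,0,1]); tcp=np.array([.570,-.010,.069])+.0187*z; print(tcp)
go(tcp,Rt5); s=status.sense(); print(s['q'].round(2)); 
d=R.from_quat(s['ee_rot']).inv().apply(tcp-s['tool_pos'])*1000
path(s['tool_pos'],R.from_quat(s['ee_rot']),s['q'],[([d[0]/3,d[1]/3,0],[0,0,0],3),([0,0,d[2]/6],[0,0,0],6)])
"
```

```text
[ 0.5842696  -0.00874102  0.05697987]
t 9.83 pos [ 0.5174 -0.0139  0.1628] F [-0.1  0.8  0.3] w 0.0555 
 dp now-frame [ 38.8  -2.4 119.1] after-turn frame [ 38.   -0.8 119.4] rot [ 0.012  0.007 -0.003] rows>=3.0/0.1
[-0.42  0.24  2.38  2.17  0.48  2.15]
p [ 0.493 -0.018  0.133] z [ 0.77  0.08 -0.64] q [-0.48  0.32  2.47  2.31  0.6   1.93] err 0.0000 lastrate 0.8
p [ 0.584 -0.009  0.057] z [ 0.77  0.08 -0.64] q [-0.32  0.62  2.28  2.6   0.66  1.75] err 0.0000 lastrate 0.5
```

Emit:
play_rows([
  {"dp": [12.9, -0.7, 0], "delta_rot": [0.004, 0, 0], "gripper": 0.65},
  {"dp": [12.9, -0.7, 0], "delta_rot": [0.004, 0, 0], "gripper": 0.65},
  {"dp": [12.9, -0.7, 0], "delta_rot": [0.004, 0, 0], "gripper": 0.65},
  {"dp": [0, 0, 20], "delta_rot": [0, 0, 0], "gripper": 0.65},
  {"dp": [0, 0, 20], "delta_rot": [0, 0, 0], "gripper": 0.65},
  {"dp": [0, 0, 20], "delta_rot": [0, 0, 0], "gripper": 0.65},
  {"dp": [0, 0, 20], "delta_rot": [0, 0, 0], "gripper": 0.65},
  {"dp": [0, 0, 20], "delta_rot": [0, 0, 0], "gripper": 0.65},
  {"dp": [0, 0, 19], "delta_rot": [0, 0, 0], "gripper": 0.65},
  {"dp": [0, 0, 0], "delta_rot": [0, 0, 0], "gripper": 0.65},
  {"dp": [0, 0, 0], "delta_rot": [0, 0, 0], "gripper": 0.65},
])

```text
time: 10.75
tool_pos: [0.5837, -0.0098, 0.0556]
ee_rot: [-0.041, 0.904, 0.019, 0.424]
force: [-0.3, 0.4, -0.1]
grip_width: 0.0552
finger_force: 0.0
```

```bash
python3 -c "
from g import *
Rt5=Rt(np.radians(50)); go([.5843,-.0087,.057],Rt5)
c,K,Rm,t=pose('wrist'); cv2.imwrite('pics/w3.png',c)"
```

```text
t 10.75 pos [ 0.5837 -0.0098  0.0556] F [-0.3  0.4 -0.1] w 0.0552 
 dp now-frame [-1.5  1.  -0.4] after-turn frame [-1.5  1.  -0.4] rot [0.001 0.004 0.003] rows>=0.0/0.0
```

View pics/w3.png

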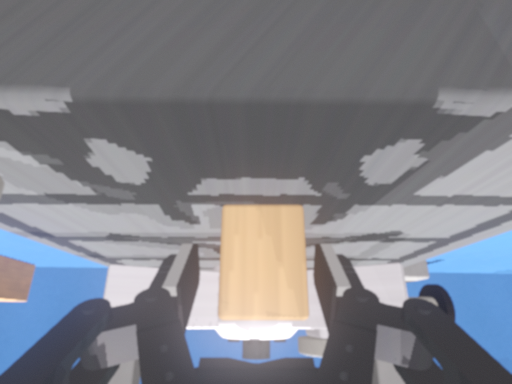

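The block is centred between the fingers, at columns 220–307. I'll grip it, lift a little, and pull back.

Emit:
play_rows([
  {"dp": [0, 0, 0], "delta_rot": [0, 0, 0], "gripper": 0.2},
  {"dp": [0, 0, 0], "delta_rot": [0, 0, 0], "gripper": 0.2},
  {"dp": [0, 0, 0], "delta_rot": [0, 0, 0], "gripper": 0.2},
  {"dp": [0, 0, 0], "delta_rot": [0, 0, 0], "gripper": 0.2},
  {"dp": [0, 0, 0], "delta_rot": [0, 0, 0], "gripper": 0.2},
  {"dp": [0, 0, 0], "delta_rot": [0, 0, 0], "gripper": 0.2},
  {"dp": [-4, 0, -3.2], "delta_rot": [0, 0, 0], "gripper": 0.2},
  {"dp": [-6, 0, -5], "delta_rot": [0, 0, 0], "gripper": 0.2},
  {"dp": [0, 0, -15], "delta_rot": [0, 0, 0], "gripper": 0.2},
  {"dp": [0, 0, -25], "delta_rot": [0, 0, 0], "gripper": 0.2},
  {"dp": [0, 0, -30], "delta_rot": [0, 0, 0], "gripper": 0.2},
  {"dp": [0, 0, -30], "delta_rot": [0, 0, 0], "gripper": 0.2},
  {"dp": [0, 0, -30], "delta_rot": [0, 0, 0], "gripper": 0.2},
], squeeze=30)

```text
time: 11.88
tool_pos: [0.4826, -0.019, 0.152]
ee_rot: [-0.04, 0.905, 0.018, 0.423]
force: [-0.5, 0.2, 0.6]
grip_width: 0.0332
finger_force: 29.9
```

```bash
python3 - <<'E'
from g import *
from sim import path
s=status.sense(); go([.42,-.03,.25],Rt(np.radians(50))); print(s['q'].round(2),s['finger_force'])
p,Rot,q=s['tool_pos'],R.from_quat(s['ee_rot']),s['q']
w=lambda v,Ro:Ro.inv().apply(v)
# back/up, then sideways to bowl keeping tilt, then reach over bowl
tgt=np.array([.481,-.356,.25])
d=w(tgt-p,Rot)*1000; print("direct to bowl",d.round(1))
a=path(p,Rot,q,[(d/14,[0,0,0],7),(d/14,[0,0,0],7)])
b=path(*a,[([0,0,0],[0,.06,0],5),([0,0,0],[0,.06,0],5)])
a2=path(*a,[([0,0,0],[0,0,-.12],13),([0,0,0],[0,0,-.12],13),([0,0,0],[0,-.06,0],7),([0,0,0],[0,-.06,0],7)])
E
```

```text
t 11.88 pos [ 0.4826 -0.019   0.152 ] F [-0.5  0.2  0.6] w 0.0332 
 dp now-frame [ -34.6   -5.6 -111.4] after-turn frame [ -34.3   -5.5 -111.5] rot [-0.001  0.003 -0.   ] rows>=2.8/0.0
[-0.48  0.23  2.47  2.22  0.54  2.03] 29.9084410071373
direct to bowl [ -55.3 -335.7  -86.5]
p [ 0.482 -0.187  0.201] z [ 0.76  0.07 -0.64] q [-0.96  0.2   2.24  1.38  0.74  2.56] err 0.0000 lastrate 0.9
p [ 0.481 -0.356  0.25 ] z [ 0.76  0.07 -0.64] q [-1.18  0.31  1.87  1.08  0.98  2.8 ] err 0.0000 lastrate 0.7
p [ 0.481 -0.356  0.25 ] z [ 0.54  0.05 -0.84] q [-1.07  0.29  1.74  0.74  0.97  3.11] err 0.0768 lastrate 0.3
p [ 0.481 -0.356  0.25 ] z [ 0.27  0.02 -0.96] q [-1.03  0.31  1.67  0.6   1.01  3.11] err 0.2766 lastrate 0.4
p [ 0.481 -0.356  0.25 ] z [ 0.76  0.07 -0.64] q [-1.18  0.31  1.87  1.08  0.98  1.24] err 0.0000 lastrate 1.4
p [ 0.481 -0.356  0.25 ] z [ 0.76  0.07 -0.64] q [-1.18  0.31  1.87  1.08  0.98 -0.32] err 0.0000 lastrate 1.4
p [ 0.481 -0.356  0.25 ] z [ 0.44  0.05 -0.9 ] q [-0.98  0.32  1.6   0.47  1.05  0.32] err 0.0000 lastrate 1.0
p [ 0.481 -0.356  0.25 ] z [ 0.03  0.02 -1.  ] q [-0.78  0.46  1.3   0.04  1.38  0.71] err 0.0000 lastrate 0.7
```

Emit:
play_rows([
  {"dp": [-3.9, -12, -6.2], "delta_rot": [0, 0, 0], "gripper": 0.2},
  {"dp": [-3.9, -24, -6.2], "delta_rot": [0, 0, 0], "gripper": 0.2},
  {"dp": [-3.9, -25, -6.2], "delta_rot": [0, 0, 0], "gripper": 0.2},
  {"dp": [-3.9, -25, -6.2], "delta_rot": [0, 0, 0], "gripper": 0.2},
  {"dp": [-3.9, -25, -6.2], "delta_rot": [0, 0, 0], "gripper": 0.2},
  {"dp": [-3.9, -25, -6.2], "delta_rot": [0, 0, 0], "gripper": 0.2},
  {"dp": [-3.9, -25, -6.2], "delta_rot": [0, 0, 0], "gripper": 0.2},
  {"dp": [-3.9, -25, -6.2], "delta_rot": [0, 0, 0], "gripper": 0.2},
  {"dp": [-3.9, -25, -6.2], "delta_rot": [0, 0, 0], "gripper": 0.2},
  {"dp": [-3.9, -25, -6.2], "delta_rot": [0, 0, 0], "gripper": 0.2},
  {"dp": [-3.9, -25, -6.2], "delta_rot": [0, 0, 0], "gripper": 0.2},
  {"dp": [-3.9, -25, -6.2], "delta_rot": [0, 0, 0], "gripper": 0.2},
  {"dp": [-3.9, -25, -6.2], "delta_rot": [0, 0, 0], "gripper": 0.2},
  {"dp": [-3.9, -25, -6.2], "delta_rot": [0, 0, 0], "gripper": 0.2},
])

```text
time: 13.05
tool_pos: [0.4811, -0.3579, 0.2496]
ee_rot: [-0.039, 0.905, 0.018, 0.423]
force: [0.4, 0.5, 0.6]
grip_width: 0.0339
finger_force: 30.0
```

Emit:
play_rows([
  {"dp": [0, 0, 0], "delta_rot": [0, 0, -0.12], "gripper": 0.2},
  {"dp": [0, 0, 0], "delta_rot": [0, 0, -0.12], "gripper": 0.2},
  {"dp": [0, 0, 0], "delta_rot": [0, 0, -0.12], "gripper": 0.2},
  {"dp": [0, 0, 0], "delta_rot": [0, 0, -0.12], "gripper": 0.2},
  {"dp": [0, 0, 0], "delta_rot": [0, 0, -0.12], "gripper": 0.2},
  {"dp": [0, 0, 0], "delta_rot": [0, 0, -0.12], "gripper": 0.2},
  {"dp": [0, 0, 0], "delta_rot": [0, 0, -0.12], "gripper": 0.2},
  {"dp": [0, 0, 0], "delta_rot": [0, 0, -0.12], "gripper": 0.2},
  {"dp": [0, 0, 0], "delta_rot": [0, 0, -0.12], "gripper": 0.2},
  {"dp": [0, 0, 0], "delta_rot": [0, 0, -0.12], "gripper": 0.2},
  {"dp": [0, 0, 0], "delta_rot": [0, 0, -0.12], "gripper": 0.2},
  {"dp": [0, 0, 0], "delta_rot": [0, 0, -0.12], "gripper": 0.2},
  {"dp": [0, 0, 0], "delta_rot": [0, 0, -0.131], "gripper": 0.2},
])

```text
time: 14.13
tool_pos: [0.4813, -0.3566, 0.2492]
ee_rot: [0.668, -0.612, 0.287, -0.312]
force: [0.0, 0.1, 0.3]
grip_width: 0.0334
finger_force: 30.0
```

```bash
python3 - <<'E'
from g import *
from sim import path
s=status.sense(); T=Rt(0)*R.from_euler('z',-np.pi/2); go([.481,-.356,.25],T); print(s['q'].round(2),s['finger_force'])
p,Rot,q=s['tool_pos'],R.from_quat(s['ee_rot']),s['q']
rv=(Rot.inv()*T).as_rotvec()
a=path(p,Rot,q,[([0,0,0],rv/9,5),([0,0,0],rv/9,4),([0,0,23],[0,0,0],9)])
E
```

```text
t 14.13 pos [ 0.4813 -0.3566  0.2492] F [0.  0.1 0.3] w 0.0334 
 dp now-frame [-0.6 -0.4 -0.7] after-turn frame [-0.6  0.3 -0.8] rot [-0.875 -0.002 -0.001] rows>=0.0/7.0
[-1.17  0.31  1.86  1.08  0.98  1.23] 30.000338852405548
p [ 0.481 -0.357  0.249] z [ 0.38  0.03 -0.93] q [-0.94  0.33  1.56  0.38  1.07  1.96] err 0.0000 lastrate 1.5
p [ 0.481 -0.357  0.249] z [-0.  0. -1.] q [-0.77  0.47  1.28  0.    1.39  2.29] err 0.0000 lastrate 1.1
p [ 0.481 -0.357  0.042] z [-0.  0. -1.] q [-0.77  0.68  1.53  0.    0.94  2.29] err 0.0000 lastrate 0.6
```

Emit:
play_rows([
  {"dp": [0, 0, 0], "delta_rot": [-0.0972, 0, 0], "gripper": 0.2},
  {"dp": [0, 0, 0], "delta_rot": [-0.0972, 0, 0], "gripper": 0.2},
  {"dp": [0, 0, 0], "delta_rot": [-0.0972, 0, 0], "gripper": 0.2},
  {"dp": [0, 0, 0], "delta_rot": [-0.0972, 0, 0], "gripper": 0.2},
  {"dp": [0, 0, 0], "delta_rot": [-0.0972, 0, 0], "gripper": 0.2},
  {"dp": [0, 0, 0], "delta_rot": [-0.0972, 0, 0], "gripper": 0.2},
  {"dp": [0, 0, 0], "delta_rot": [-0.0972, 0, 0], "gripper": 0.2},
  {"dp": [0, 0, 0], "delta_rot": [-0.0972, 0, 0], "gripper": 0.2},
  {"dp": [0, 0, 0], "delta_rot": [-0.0972, 0, 0], "gripper": 0.2},
  {"dp": [0, -2, 25], "delta_rot": [0, 0, 0], "gripper": 0.2},
  {"dp": [0, -2, 25], "delta_rot": [0, 0, 0], "gripper": 0.2},
  {"dp": [0, -2, 25], "delta_rot": [0, 0, 0], "gripper": 0.2},
  {"dp": [0, -2, 25], "delta_rot": [0, 0, 0], "gripper": 0.2},
])

```text
time: 15.22
tool_pos: [0.49, -0.3555, 0.1485]
ee_rot: [0.736, -0.677, -0.0, -0.002]
force: [-0.0, -0.6, -1.3]
grip_width: 0.0338
finger_force: 30.2
```

```bash
python3 - <<'E'
from g import *
T=Rt(0)*R.from_euler('z',-np.pi/2); go([.490,-.356,.028],T); print(status.sense()['finger_force'])
c,K,Rm,t=pose('side'); p=proj(K,Rm,t,[.481,-.356,.075]); print(p)
w=pose('wrist')[0]
cv2.imwrite('pics/b1.png',np.hstack([cv2.resize(c[190:350,180:350],(408,384),interpolation=cv2.INTER_CUBIC),cv2.resize(w,(392,384))]))
E
```

```text
t 15.22 pos [ 0.49   -0.3555  0.1485] F [-0.  -0.6 -1.3] w 0.0338 
 dp now-frame [  0.8   0.3 120.5] after-turn frame [  0.5   0.  120.5] rot [-0.002  0.002 -0.005] rows>=2.9/0.0
30.183430910110474
[275.03924368 285.13608143]
```

View pics/b1.png

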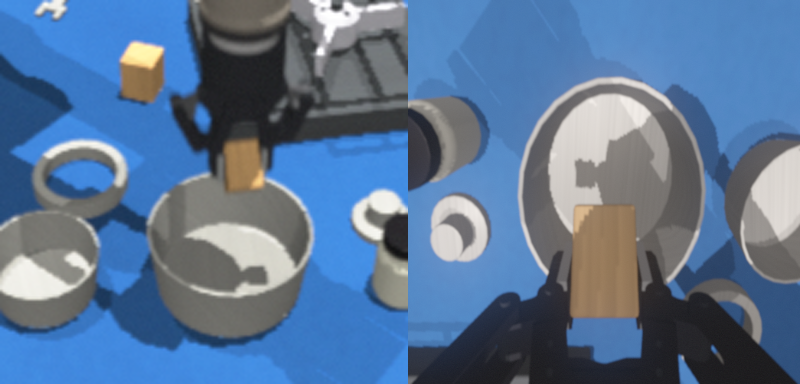

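The block hangs over the right (large) bowl and is centred. Now I'll lower it and release it there.

Emit:
play_rows([
  {"dp": [-1.6, 0, 26], "delta_rot": [0, 0, 0], "gripper": 0.2},
  {"dp": [-1.6, 0, 26], "delta_rot": [0, 0, 0], "gripper": 0.2},
  {"dp": [-1.6, 0, 26], "delta_rot": [0, 0, 0], "gripper": 0.2},
  {"dp": [-1.6, 0, 24], "delta_rot": [0, 0, 0], "gripper": 0.2},
  {"dp": [-1.6, 0, 14], "delta_rot": [0, 0, 0], "gripper": 0.2},
  {"dp": [0, 0, 4], "delta_rot": [0, 0, 0], "gripper": 0.2},
  {"dp": [0, 0, 0], "delta_rot": [0, 0, 0], "gripper": 0.2},
  {"dp": [0, 0, 0], "delta_rot": [0, 0, 0], "gripper": 0.65},
  {"dp": [0, 0, 0], "delta_rot": [0, 0, 0], "gripper": 0.65},
  {"dp": [0, 0, 0], "delta_rot": [0, 0, 0], "gripper": 0.65},
  {"dp": [0, 0, 0], "delta_rot": [0, 0, 0], "gripper": 0.65},
  {"dp": [0, 0, 0], "delta_rot": [0, 0, 0], "gripper": 0.65},
  {"dp": [0, 0, -15], "delta_rot": [0, 0, 0], "gripper": 0.65},
  {"dp": [0, 0, -25], "delta_rot": [0, 0, 0], "gripper": 0.65},
  {"dp": [0, 0, -35], "delta_rot": [0, 0, 0], "gripper": 0.65},
  {"dp": [0, 0, -35], "delta_rot": [0, 0, 0], "gripper": 0.65},
  {"dp": [0, 0, -35], "delta_rot": [0, 0, 0], "gripper": 0.65},
  {"dp": [0, 0, -35], "delta_rot": [0, 0, 0], "gripper": 0.2},
  {"dp": [0, 0, -35], "delta_rot": [0, 0, 0], "gripper": 0},
])

```text
time: 16.9
tool_pos: [0.4888, -0.3476, 0.246]
ee_rot: [0.736, -0.677, -0.001, -0.002]
force: [0.9, -0.3, 0.1]
grip_width: 0.0321
finger_force: 0.0
```

```bash
python3 - <<'E'
from g import *
s=status.sense();print(s['time'],s['tool_pos'],s['q'].round(2),s['force'])
c,K,Rm,t=pose('side'); w=pose('wrist')[0]
top,K2,R2,t2=pose('top')
np.savez('pics/top2.npz',c=top)
cv2.imwrite('pics/b2.png',np.hstack([cv2.resize(c[230:350,220:340],(400,400)),cv2.resize(top[50:220,170:340],(400,400),interpolation=cv2.INTER_CUBIC)]))
E
```

```text
16.9 [ 0.48876684 -0.34760355  0.24597553] [-0.75  0.47  1.28  0.    1.39  2.31] [ 0.9055814  -0.32398339  0.09040635]
```

View pics/b2.png

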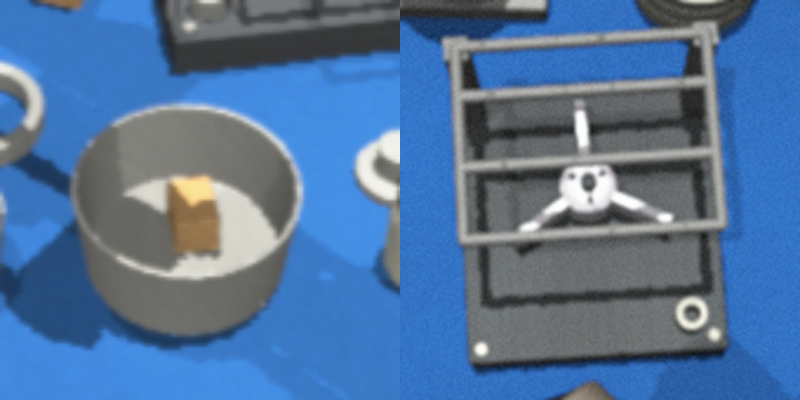

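The block lies in the bowl, and the bush and rotor have not moved. Next I measure the rotor's angle, plan the clockwise push of the left-front vane (away from the bush), and check reach and joint rates.

```bash
python3 - <<'E'
from g import *
from sim import path
d=np.load("pics/top0.npz");K,Rm,t=d["K"],d["R"],d["t"]
hub=onz(K,Rm,t,((586-400)/2.353+170,187/2.353+50),.096)
print("hub",hub.round(4))
for uv in((528,228),(670,217),(580,102)):
    p=onz(K,Rm,t,((uv[0]-400)/2.353+170,uv[1]/2.353+50),.09); v=p[:2]-AX; print(p.round(3),np.linalg.norm(v).round(3),np.degrees(np.arctan2(v[1],v[0])-YAW).round(1))
s=status.sense(); p,Rot,q=s['tool_pos'],R.from_quat(s['ee_rot']),s['q']
for tl in (50,55):
    T=Rt(np.radians(tl)); z=T.apply([0,0,1]); st=stand(-.055,.042,.066); pre=st-.11*z
    mid=Rt(np.radians(tl))*R.from_euler('z',-np.pi/2)
    rv=(Rot.inv()*mid).as_rotvec(); dd=T.inv().apply(pre-p)*1000; print("tilt",tl,"rv",rv.round(3),"dd",dd.round(1),"pre",pre.round(3),"start",st.round(3))
    a=path(p,Rot,q,[([0,0,0],rv/8,8),([0,0,0],[0,0,np.pi/26],13),(dd/15,[0,0,0],8),(dd/15,[0,0,0],7),([0,0,18.33],[0,0,0],6)])
    c,sn=np.cos(np.radians(tl)),np.sin(np.radians(tl))
    X=[(4,4),(8,7),(13,9),(20,9)] 
    path(*a,[([-c*x,y,sn*x],[0,0,0],1) for x,y in X]+[([0,0,-40],[0,0,0],3)])
E
```

```text
hub [ 0.6482 -0.0022  0.096 ]
[0.604 0.058 0.09 ] 0.078 122.7
[ 0.619 -0.091  0.09 ] 0.093 -115.8
[0.744 0.006 0.09 ] 0.093 1.4
tilt 50 rv [ 0.866 -0.002 -0.004] dd [ 51.2 371.2 111.3] pre [0.51  0.026 0.137] start [0.594 0.033 0.066]
p [ 0.49  -0.349  0.248] z [ 0.76  0.07 -0.64] q [-1.15  0.31  1.87  1.09  0.96  1.24] err 0.0000 lastrate 2.2
p [ 0.49  -0.349  0.248] z [ 0.76  0.07 -0.64] q [-1.15  0.31  1.87  1.09  0.96  2.81] err 0.0000 lastrate 1.4
p [ 0.5   -0.149  0.188] z [ 0.76  0.07 -0.64] q [-0.83  0.21  2.27  1.53  0.65  2.5 ] err 0.0000 lastrate 1.0
p [0.51  0.026 0.137] z [ 0.76  0.07 -0.64] q [-0.27  0.31  2.43  2.56  0.51  1.86] err 0.0000 lastrate 2.1
p [0.594 0.033 0.066] z [ 0.76  0.07 -0.64] q [-0.18  0.59  2.26  2.76  0.59  1.71] err 0.0000 lastrate 0.5
p [0.597 0.037 0.066] z [ 0.76  0.07 -0.64] q [-0.17  0.59  2.25  2.78  0.58  1.71] err 0.0000 lastrate 0.2
p [0.604 0.045 0.066] z [ 0.76  0.07 -0.64] q [-0.15  0.6   2.22  2.8   0.56  1.71] err 0.0000 lastrate 0.3
p [0.617 0.055 0.066] z [ 0.76  0.07 -0.64] q [-0.11  0.6   2.19  2.84  0.54  1.7 ] err 0.0000 lastr
[... 719 characters left out ...]
.4   2.51  2.67  0.76  1.7 ] err 0.0000 lastrate 1.7
p [0.594 0.033 0.066] z [ 0.82  0.07 -0.57] q [-0.2   0.65  2.3   2.81  0.78  1.65] err 0.0000 lastrate 0.5
p [0.597 0.037 0.066] z [ 0.82  0.07 -0.57] q [-0.18  0.65  2.29  2.82  0.77  1.65] err 0.0000 lastrate 0.2
p [0.604 0.045 0.066] z [ 0.82  0.07 -0.57] q [-0.16  0.65  2.27  2.85  0.75  1.65] err 0.0000 lastrate 0.3
p [0.617 0.055 0.066] z [ 0.82  0.07 -0.57] q [-0.12  0.66  2.24  2.88  0.72  1.65] err 0.0000 lastrate 0.4
p [0.636 0.066 0.066] z [ 0.82  0.07 -0.57] q [-0.09  0.66  2.19  2.91  0.67  1.65] err 0.0000 lastrate 0.6
p [0.538 0.057 0.135] z [ 0.82  0.07 -0.57] q [-0.15  0.4   2.41  2.81  0.65  1.7 ] err 0.0000 lastrate 1.1
```

Emit:
play_rows([
  {"dp": [0, 0, 0], "delta_rot": [0.092, 0, 0], "gripper": 0},
  {"dp": [0, 0, 0], "delta_rot": [0.092, 0, 0], "gripper": 0},
  {"dp": [0, 0, 0], "delta_rot": [0.092, 0, 0], "gripper": 0},
  {"dp": [0, 0, 0], "delta_rot": [0.092, 0, 0], "gripper": 0},
  {"dp": [0, 0, 0], "delta_rot": [0.092, 0, 0], "gripper": 0},
  {"dp": [0, 0, 0], "delta_rot": [0.092, 0, 0], "gripper": 0},
  {"dp": [0, 0, 0], "delta_rot": [0.092, 0, 0], "gripper": 0},
  {"dp": [0, 0, 0], "delta_rot": [0.092, 0, 0], "gripper": 0},
  {"dp": [0, 0, 0], "delta_rot": [0.092, 0, 0], "gripper": 0},
  {"dp": [0, 0, 0], "delta_rot": [0.092, 0, 0], "gripper": 0},
])

```text
time: 17.88
tool_pos: [0.4884, -0.3478, 0.2432]
ee_rot: [0.657, -0.607, 0.301, -0.329]
force: [0.6, 0.2, -1.2]
grip_width: 0.0001
finger_force: 0.0
```

Emit:
play_rows([
  {"dp": [0, 0, 0], "delta_rot": [0, 0, 0.1208], "gripper": 0},
  {"dp": [0, 0, 0], "delta_rot": [0, 0, 0.1208], "gripper": 0},
  {"dp": [0, 0, 0], "delta_rot": [0, 0, 0.1208], "gripper": 0},
  {"dp": [0, 0, 0], "delta_rot": [0, 0, 0.1208], "gripper": 0},
  {"dp": [0, 0, 0], "delta_rot": [0, 0, 0.1208], "gripper": 0},
  {"dp": [0, 0, 0], "delta_rot": [0, 0, 0.1208], "gripper": 0},
  {"dp": [0, 0, 0], "delta_rot": [0, 0, 0.1208], "gripper": 0},
  {"dp": [0, 0, 0], "delta_rot": [0, 0, 0.1208], "gripper": 0},
  {"dp": [0, 0, 0], "delta_rot": [0, 0, 0.1208], "gripper": 0},
  {"dp": [0, 0, 0], "delta_rot": [0, 0, 0.1208], "gripper": 0},
  {"dp": [0, 0, 0], "delta_rot": [0, 0, 0.1208], "gripper": 0},
  {"dp": [0, 0, 0], "delta_rot": [0, 0, 0.1208], "gripper": 0},
  {"dp": [0, 0, 0], "delta_rot": [0, 0, 0.1208], "gripper": 0},
])

```text
time: 18.97
tool_pos: [0.4886, -0.3473, 0.2423]
ee_rot: [-0.033, 0.895, 0.023, 0.443]
force: [0.8, -0.3, 0.2]
grip_width: 0.0002
finger_force: 0.0
```

```bash
python3 - <<'E'
from g import *
T=Rt(.92); st=stand(-.058,.035,.066); pre=st-.11*T.apply([0,0,1]); go(pre,T); print(st,pre,status.sense()['q'].round(2))
E
```

```text
t 18.97 pos [ 0.4886 -0.3473  0.2423] F [ 0.8 -0.3  0.2] w 0.0002 
 dp now-frame [ 63.7 361.6 104.4] after-turn frame [ 58.5 362.6 104.2] rot [ 0.001 -0.    -0.014] rows>=9.2/0.1
[0.5911484  0.02576715 0.066     ] [0.50397087 0.01807566 0.13264022] [-1.17  0.33  1.9   1.16  0.97  2.73]
```

Emit:
play_rows([
  {"dp": [4.55, 12, 7.45], "delta_rot": [0, 0, -0.001], "gripper": 0},
  {"dp": [4.55, 24, 7.45], "delta_rot": [0, 0, -0.001], "gripper": 0},
  {"dp": [4.55, 27, 7.45], "delta_rot": [0, 0, -0.001], "gripper": 0},
  {"dp": [4.55, 27, 7.45], "delta_rot": [0, 0, -0.001], "gripper": 0},
  {"dp": [4.55, 27, 7.45], "delta_rot": [0, 0, -0.001], "gripper": 0},
  {"dp": [4.55, 27, 7.45], "delta_rot": [0, 0, -0.001], "gripper": 0},
  {"dp": [4.55, 27, 7.45], "delta_rot": [0, 0, -0.001], "gripper": 0},
  {"dp": [4.55, 27, 7.45], "delta_rot": [0, 0, -0.001], "gripper": 0},
  {"dp": [4.55, 27, 7.45], "delta_rot": [0, 0, -0.001], "gripper": 0},
  {"dp": [4.55, 27, 7.45], "delta_rot": [0, 0, -0.001], "gripper": 0},
  {"dp": [4.55, 27, 7.45], "delta_rot": [0, 0, -0.001], "gripper": 0},
  {"dp": [4.55, 27, 7.45], "delta_rot": [0, 0, -0.001], "gripper": 0},
  {"dp": [4.55, 27, 7.45], "delta_rot": [0, 0, -0.001], "gripper": 0},
  {"dp": [4.55, 27, 7.45], "delta_rot": [0, 0, -0.001], "gripper": 0},
  {"dp": [0, 0, 0], "delta_rot": [0, 0, 0], "gripper": 0},
])

```text
time: 20.22
tool_pos: [0.4988, 0.0198, 0.1267]
ee_rot: [-0.045, 0.896, 0.02, 0.441]
force: [-1.8, 0.8, -0.7]
grip_width: 0.0001
finger_force: 0.0
```

```bash
python3 - <<'E'
from g import *
T=Rt(.92); st=stand(-.058,.035,.066); go(st,T); print(status.sense()['q'].round(2))
E
```

```text
t 20.22 pos [0.4988 0.0198 0.1267] F [-1.8  0.8 -0.7] w 0.0001 
 dp now-frame [ -8.4  -2.9 110.3] after-turn frame [ -7.8  -2.2 110.4] rot [ 0.005 -0.006  0.009] rows>=2.7/0.1
[-0.32  0.36  2.5   2.6   0.67  1.75]
```

Emit:
play_rows([
  {"dp": [-1.4, -0.5, 18.4], "delta_rot": [0, 0, 0], "gripper": 0},
  {"dp": [-1.4, -0.5, 18.4], "delta_rot": [0, 0, 0], "gripper": 0},
  {"dp": [-1.4, -0.5, 18.4], "delta_rot": [0, 0, 0], "gripper": 0},
  {"dp": [-1.4, -0.5, 18.4], "delta_rot": [0, 0, 0], "gripper": 0},
  {"dp": [-1.4, -0.5, 18.4], "delta_rot": [0, 0, 0], "gripper": 0},
  {"dp": [-1.4, -0.5, 18.4], "delta_rot": [0, 0, 0], "gripper": 0},
  {"dp": [0, 0, 0], "delta_rot": [0, 0, 0], "gripper": 0},
])

```text
time: 20.8
tool_pos: [0.596, 0.0193, 0.0678]
ee_rot: [-0.043, 0.895, 0.018, 0.443]
force: [-0.1, 0.3, 0.6]
grip_width: 0.0001
finger_force: 0.0
```

```bash
python3 - <<'E'
from g import *
T=Rt(.92); st=stand(-.058,.035,.066); go(st,T); print(status.sense()['q'].round(2))
cv2.imwrite('pics/w4.png',pose('wrist')[0])
E
```

```text
t 20.80 pos [0.596  0.0193 0.0678] F [-0.1  0.3  0.6] w 0.0001 
 dp now-frame [ 3.9  6.9 -2.3] after-turn frame [ 4.   6.9 -2.3] rot [-0.    -0.     0.008] rows>=0.2/0.1
[-0.23  0.61  2.28  2.74  0.69  1.68]
```

View pics/w4.png

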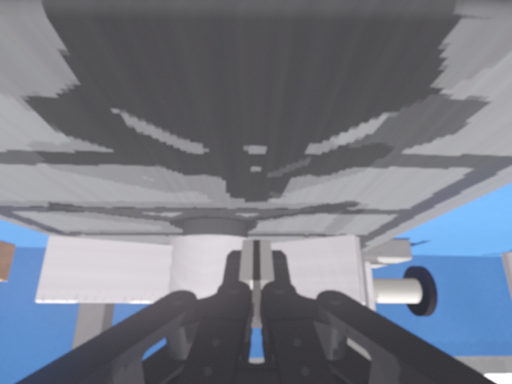

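The closed fingers (column ~256) stand in the front gap just left of the hub, and the left-front vane spans columns 250–365. First a slow clockwise push will bring the next vane round to the front, giving a longer run-up.

Emit:
play_rows([
  {"dp": [2, 3.5, -1], "delta_rot": [0, 0, 0], "gripper": 0},
  {"dp": [2, 3.5, -1], "delta_rot": [0, 0, 0], "gripper": 0},
  {"dp": [-1.4, 4.7, 1.9], "delta_rot": [0, 0, 0], "gripper": 0},
  {"dp": [-1.4, 4.7, 1.9], "delta_rot": [0, 0, 0], "gripper": 0},
  {"dp": [-1.4, 4.7, 1.9], "delta_rot": [0, 0, 0], "gripper": 0},
  {"dp": [-1.9, 2.3, 2.5], "delta_rot": [0, 0, 0], "gripper": 0},
  {"dp": [-1.9, 2.3, 2.5], "delta_rot": [0, 0, 0], "gripper": 0},
  {"dp": [-1.9, 2.3, 2.5], "delta_rot": [0, 0, 0], "gripper": 0},
  {"dp": [-1.9, 2.3, 2.5], "delta_rot": [0, 0, 0], "gripper": 0},
  {"dp": [-1.9, 2.3, 2.5], "delta_rot": [0, 0, 0], "gripper": 0},
  {"dp": [-1.9, 2.3, 2.5], "delta_rot": [0, 0, 0], "gripper": 0},
  {"dp": [-1.8, 1.3, 2.4], "delta_rot": [0, 0, 0], "gripper": 0},
  {"dp": [-1.8, 1.3, 2.4], "delta_rot": [0, 0, 0], "gripper": 0},
  {"dp": [-1.8, 1.3, 2.4], "delta_rot": [0, 0, 0], "gripper": 0},
  {"dp": [-1.8, 1.3, 2.4], "delta_rot": [0, 0, 0], "gripper": 0},
  {"dp": [-1.5, 1, 2], "delta_rot": [0, 0, 0], "gripper": 0},
  {"dp": [-1, 0.6, 1.2], "delta_rot": [0, 0, 0], "gripper": 0},
])

```text
time: 22.27
tool_pos: [0.629, 0.0649, 0.0673]
ee_rot: [-0.043, 0.895, 0.018, 0.444]
force: [-0.0, -0.1, -0.3]
grip_width: -0.0003
finger_force: 0.0
```

```bash
cat > rot.py <<'E'
from g import *
def vanes():
    """bright rotor pixels in the top view, r 50..95 mm at z=.09: angles of vanes (deg, stand frame)"""
    c,K,Rm,t=pose("top"); hsv=cv2.cvtColor(c,cv2.COLOR_BGR2HSV)
    A=[];h=np.array([.0,.0])
    ys,xs=np.mgrid[80:170,205:300]; d=np.stack([(xs-K[0,2])/K[0,0],-(ys-K[1,2])/K[1,1],-np.ones(xs.shape)],-1)@Rm.T
    P=t+d*((.09-t[2])/d[...,2])[...,None]; v=P[...,:2]-AX; r=np.hypot(v[...,0],v[...,1]); a=np.degrees(np.arctan2(v[...,1],v[...,0])-YAW)%360
    br=(hsv[80:170,205:300,2]>190)&(hsv[80:170,205:300,1]<40)&(r>.045)&(r<.095)
    H,_=np.histogram(a[br],bins=36,range=(0,360)); return [(10*i+5,int(n)) for i,n in enumerate(H) if n>4],c
E
python3 - <<'E'
from rot import *
go(stand(-.01,.071,.066),Rt(.92)); s=status.sense(); c,sn=np.cos(YAW),np.sin(YAW); v=s['tool_pos'][:2]-AX; print("stand xy",c*v[0]+sn*v[1],-sn*v[0]+c*v[1])
print(vanes()[0])
E
```

```text
t 22.27 pos [0.629  0.0649 0.0673] F [-0.  -0.1 -0.3] w -0.0003 
 dp now-frame [-3.1  0.3  6.3] after-turn frame [-3.1  0.3  6.3] rot [-0.     0.002  0.008] rows>=0.2/0.1
stand xy -0.016858509929227623 0.07069763756602554
[(75, 12), (85, 73), (205, 63), (325, 74)]
```

Emit:
play_rows([
  {"dp": [0, -1, -20], "delta_rot": [0, 0, 0], "gripper": 0},
  {"dp": [0, 0, -30], "delta_rot": [0, 0, 0], "gripper": 0},
  {"dp": [0, 0, -30], "delta_rot": [0, 0, 0], "gripper": 0},
  {"dp": [0, 0, -30], "delta_rot": [0, 0, 0], "gripper": 0},
  {"dp": [1, -22, -1.3], "delta_rot": [0, 0, 0], "gripper": 0},
  {"dp": [1, -22, -1.3], "delta_rot": [0, 0, 0], "gripper": 0},
  {"dp": [1, -22, -1.3], "delta_rot": [0, 0, 0], "gripper": 0},
  {"dp": [1, -22, -1.3], "delta_rot": [0, 0, 0], "gripper": 0},
  {"dp": [1, -22, -1.3], "delta_rot": [0, 0, 0], "gripper": 0},
  {"dp": [1, -22, -1.3], "delta_rot": [0, 0, 0], "gripper": 0},
  {"dp": [0, 0, 0], "delta_rot": [0, 0, 0], "gripper": 0},
])

```text
time: 23.23
tool_pos: [0.5446, -0.0802, 0.1351]
ee_rot: [-0.041, 0.895, 0.016, 0.445]
force: [0.5, -0.6, 0.3]
grip_width: -0.0002
finger_force: 0.0
```

```bash
python3 - <<'E'
from rot import *
from sim import path
print(vanes()[0])
T=Rt(.92); st=stand(-.027,-.062,.066); go(st,T); s=status.sense(); print(s['q'].round(2))
d=R.from_quat(s['ee_rot']).inv().apply(st-s['tool_pos'])*1000
a=path(s['tool_pos'],R.from_quat(s['ee_rot']),s['q'],[(d/6,[0,0,0],6)])
# arc push E = TCP + (-13,0): E polar from start
E=[(-40,-62)]
th=np.degrees(np.arctan2(-62,-40))%360
steps=[4,6,8,11,14,17,19,20,20]; r=np.linspace(74,72,len(steps)+1)
ths=th-np.cumsum([0]+steps)
pts=np.array([[-40,-62]]+[[ri*np.cos(np.radians(t)),ri*np.sin(np.radians(t))] for ri,t in zip(r[1:],ths[1:])])
print(ths.round(0),pts.round(0).tolist()); D=np.diff(pts,axis=0); ro=[[-.606*x,y,.795*x] for x,y in D]; print(np.round(ro,1).tolist())
path(*a,[(x,[0,0,0],1) for x in ro]+[([0,0,-40],[0,0,0],1)]*3)
E
```

```text
[(55, 18), (175, 48), (185, 24), (295, 7), (305, 12)]
t 23.28 pos [ 0.5441 -0.0786  0.1349] F [-1.8  0.2  0.5] w -0.0004 
 dp now-frame [  2.3   3.2 111. ] after-turn frame [  2.1   2.8 111. ] rot [-0.004  0.002  0.006] rows>=2.7/0.1
[-0.57  0.39  2.34  2.18  0.63  1.99]
p [ 0.631 -0.068  0.066] z [ 0.79  0.07 -0.6 ] q [-0.43  0.64  2.16  2.43  0.64  1.84] err 0.0000 lastrate 0.5
[237. 233. 227. 219. 208. 194. 177. 158. 138. 118.] [[-40.0, -62.0], [-44.0, -59.0], [-50.0, -54.0], [-57.0, -46.0], [-64.0, -35.0], [-71.0, -18.0], [-73.0, 4.0], [-67.0, 27.0], [-54.0, 48.0], [-34.0, 63.0]]
[[2.6, 2.9, -3.4], [3.5, 5.1, -4.6], [4.2, 7.6, -5.4], [4.6, 11.8, -6.0], [3.8, 16.7, -4.9], [1.2, 21.4, -1.5], [-3.2, 23.4, 4.2], [-8.1, 21.2, 10.7], [-12.0, 15.3, 15.8]]
p [ 0.626 -0.066  0.066] z [ 0.79  0.07 -0.6 ] q [-0.43  0.64  2.17  2.44  0.65  1.82] err 0.0000 lastrate 0.2
p [ 0.62  -0.061  0.066] z [ 0.79  0.07 -0.6 ] q [-0.42  0.64  2.19  2.46  0.66  1.81] err 0.0000 lastrate 0.2
p [ 0.612 -0.054  0.066] z [ 0.79  0.07 -0.6 ] q [-0.41  0.63  2.21  2.49  0.67  1.78] err 0.0000 lastrate 0.3
p [ 
[... 276 characters left out ...]
.62  2.29  2.66  0.71  1.7 ] err 0.0000 lastrate 0.9
p [0.596 0.018 0.065] z [ 0.79  0.07 -0.6 ] q [-0.23  0.62  2.28  2.75  0.7   1.68] err 0.0000 lastrate 1.0
p [0.607 0.04  0.065] z [ 0.79  0.07 -0.6 ] q [-0.16  0.63  2.25  2.83  0.67  1.66] err 0.0000 lastrate 0.9
p [0.625 0.057 0.065] z [ 0.79  0.07 -0.6 ] q [-0.11  0.64  2.2   2.88  0.62  1.66] err 0.0000 lastrate 0.7
p [0.594 0.055 0.089] z [ 0.79  0.07 -0.6 ] q [-0.13  0.55  2.27  2.85  0.62  1.67] err 0.0000 lastrate 1.0
p [0.562 0.052 0.113] z [ 0.79  0.07 -0.6 ] q [-0.15  0.46  2.34  2.81  0.6   1.69] err 0.0000 lastrate 1.1
p [0.53  0.049 0.138] z [ 0.79  0.07 -0.6 ] q [-0.17  0.36  2.41  2.76  0.57  1.73] err 0.0000 lastrate 1.2
```

Emit:
play_rows([
  {"dp": [0.4, 0.5, 18.5], "delta_rot": [0, 0, 0.001], "gripper": 0},
  {"dp": [0.4, 0.5, 18.5], "delta_rot": [0, 0, 0.001], "gripper": 0},
  {"dp": [0.4, 0.5, 18.5], "delta_rot": [0, 0, 0.001], "gripper": 0},
  {"dp": [0.4, 0.5, 18.5], "delta_rot": [0, 0, 0.001], "gripper": 0},
  {"dp": [0.4, 0.5, 18.5], "delta_rot": [0, 0, 0.001], "gripper": 0},
  {"dp": [0.4, 0.5, 18.5], "delta_rot": [0, 0, 0.001], "gripper": 0},
  {"dp": [0, 0, 0], "delta_rot": [0, 0, 0], "gripper": 0},
])

```text
time: 23.87
tool_pos: [0.6313, -0.0639, 0.0639]
ee_rot: [-0.041, 0.895, 0.02, 0.444]
force: [-0.5, -0.2, 0.4]
grip_width: 0.0002
finger_force: 0.0
```

```bash
python3 - <<'E'
from rot import *
print(vanes()[0]); go(stand(-.027,-.062,.066),Rt(.92))
print(vanes()[0])
E
```

```text
[(45, 9), (55, 32), (165, 12), (175, 52), (295, 7)]
t 23.92 pos [ 0.6301 -0.0639  0.0645] F [-0.4  0.3 -0.6] w 0.0002 
 dp now-frame [-1.2 -4.3 -0.9] after-turn frame [-1.2 -4.3 -0.9] rot [ 0.002 -0.     0.003] rows>=0.1/0.0
[(45, 11), (55, 33), (165, 12), (175, 51), (295, 7)]
```

```bash
python3 - <<'E'
from sim import *
from rig import status
s=status.sense()
steps=[11,11,10,6,5,9,13,17,21,22]; th=235-np.cumsum(steps); r=np.linspace(73,73,len(steps))
pts=np.vstack([[-40,-58],np.c_[r*np.cos(np.radians(th)),r*np.sin(np.radians(th))]]); D=np.diff(pts,axis=0)
ro=np.array([[-.606*x,y,.795*x] for x,y in D]).round(1); print(th,ro.tolist())
path(s['tool_pos'],R.from_quat(s['ee_rot']),s['q'],[(x,[0,0,0],1) for x in ro])
E
```

```text
[224 213 203 197 192 183 170 153 132 110] [[7.6, 7.3, -9.9], [5.3, 11.0, -6.9], [3.6, 11.2, -4.7], [1.6, 7.2, -2.1], [1.0, 6.2, -1.3], [0.9, 11.4, -1.2], [-0.6, 16.5, 0.8], [-4.1, 20.5, 5.4], [-9.8, 21.1, 12.9], [-14.5, 14.3, 19.0]]
p [ 0.616 -0.058  0.065] z [ 0.79  0.07 -0.61] q [-0.42  0.64  2.2   2.46  0.67  1.81] err 0.0000 lastrate 0.4
p [ 0.607 -0.048  0.065] z [ 0.79  0.07 -0.61] q [-0.41  0.63  2.23  2.5   0.68  1.78] err 0.0000 lastrate 0.5
p [ 0.6   -0.037  0.065] z [ 0.79  0.07 -0.61] q [-0.39  0.63  2.25  2.54  0.7   1.75] err 0.0000 lastrate 0.5
p [ 0.597 -0.03   0.065] z [ 0.79  0.07 -0.61] q [-0.37  0.63  2.26  2.56  0.7   1.74] err 0.0000 lastrate 0.3
p [ 0.594 -0.024  0.065] z [ 0.79  0.07 -0.61] q [-0.36  0.62  2.27  2.58  0.71  1.73] err 0.0000 lastrate 0.3
p [ 0.592 -0.013  0.065] z [ 0.79  0.07 -0.61] q [-0.33  0.62  2.28  2.62  0.71  1.72] err 0.0000 lastrate 0.5
p [0.591 0.004 0.065] z [ 0.79  0.07 -0.61] q [-0.28  0.62  2.29  2.68  0.71  1.7 ] err 0.0000 lastrate 0.7
p [0.596 0.025 0.065] z [ 0.79  0.07 -0.61] q [-0.22  0.62  2.28  2.76  0.69  1.68] err 0.0000 lastrate 0.9
p [0.61  0.047 0.065] z [ 0.79  0.07 -0.61] q [-0.14  0.63  2.24  2.83  0.65  1.67] err 0.0000 lastrate 0.9
p [0.633 0.063 0.065] z [ 0.79  0.07 -0.61] q [-0.09  0.64  2.17  2.88  0.6   1.67] err 0.0000 lastrate 0.8
```

Emit:
play_rows([
  {"dp": [7.6, 7.3, -9.9], "delta_rot": [0, 0, 0], "gripper": 0},
  {"dp": [5.3, 11, -6.9], "delta_rot": [0, 0, 0], "gripper": 0},
  {"dp": [3.6, 11.2, -4.7], "delta_rot": [0, 0, 0], "gripper": 0},
  {"dp": [1.6, 7.2, -2.1], "delta_rot": [0, 0, 0], "gripper": 0},
  {"dp": [1, 6.2, -1.3], "delta_rot": [0, 0, 0], "gripper": 0},
  {"dp": [0.9, 11.4, -1.2], "delta_rot": [0, 0, 0], "gripper": 0},
  {"dp": [-0.6, 16.5, 0.8], "delta_rot": [0, 0, 0], "gripper": 0},
  {"dp": [-4.1, 20.5, 5.4], "delta_rot": [0, 0, 0], "gripper": 0},
  {"dp": [-9.8, 21.1, 12.9], "delta_rot": [0, 0, 0], "gripper": 0},
  {"dp": [-14.5, 14.3, 19], "delta_rot": [0, 0, 0], "gripper": 0},
  {"dp": [0, 0, -41], "delta_rot": [0, 0, 0], "gripper": 0},
  {"dp": [0, 0, -41], "delta_rot": [0, 0, 0], "gripper": 0},
  {"dp": [0, 0, -41], "delta_rot": [0, 0, 0], "gripper": 0},
  {"dp": [0, 0, -30], "delta_rot": [0, 0, 0], "gripper": 0},
])

```text
time: 25.13
tool_pos: [0.5099, 0.0519, 0.1583]
ee_rot: [-0.04, 0.895, 0.019, 0.444]
force: [0.4, 0.9, 0.2]
grip_width: -0.0
finger_force: 0.0
```

```bash
python3 - <<'E'
from rot import *
for i in range(70):
    t=status.sense()['time']; c=cams.grab_frame("top")
    # phase of 3-fold pattern
    col,K,Rm,tt=c["color"],np.array(c["K"]),None,np.array(c["xyz"])
    if i==0:
        Rm=np.load("pics/top0.npz")["R"]; ys,xs=np.mgrid[80:170,205:300]; d=np.stack([(xs-K[0,2])/K[0,0],-(ys-K[1,2])/K[1,1],-np.ones(xs.shape)],-1)@Rm.T
        P=tt+d*((.09-tt[2])/d[...,2])[...,None]; v=P[...,:2]-AX; r=np.hypot(v[...,0],v[...,1]); a=np.arctan2(v[...,1],v[...,0])-YAW; ring=(r>.045)&(r<.095); L=[];ts=[]
    h=cv2.cvtColor(col,cv2.COLOR_BGR2HSV)[80:170,205:300]; br=(h[...,2]>190)&(h[...,1]<40)&ring
    L.append(np.angle(np.exp(3j*a[br]).sum())); ts.append(t)
u=np.degrees(np.unwrap(L)/3)
print(status.sense()['tool_pos'],status.sense()['force'])
print([(round(t,2),round(x)) for t,x in zip(ts[::3],u[::3])])
E
```

```text
[0.51249623 0.05128    0.15777652] [-0.21017394 -0.62642557  0.15626641]
[(25.13, -2), (25.28, -44), (25.43, -85), (25.58, -125), (25.73, -164), (25.88, -202), (26.03, -239), (26.18, -275), (26.33, -310), (26.48, -344), (26.63, -378), (26.78, -410), (26.93, -442), (27.08, -472), (27.23, -503), (27.38, -531), (27.53, -560), (27.68, -587), (27.83, -615), (27.98, -640), (28.13, -666), (28.28, -690), (28.43, -713), (28.58, -737)]
```

It turns freely: two turns already and still coasting at about 2.7 rad/s with the tool clear. I'll back off a little and let it come to rest.

Emit:
play_rows([
  {"dp": [0, 0, -15], "delta_rot": [0, 0, 0], "gripper": 0},
  {"dp": [0, 0, -15], "delta_rot": [0, 0, 0], "gripper": 0},
  {"dp": [0, 0, -15], "delta_rot": [0, 0, 0], "gripper": 0},
  {"dp": [0, 0, 0], "delta_rot": [0, 0, 0], "gripper": 0},
  {"dp": [0, 0, 0], "delta_rot": [0, 0, 0], "gripper": 0},
  {"dp": [0, 0, 0], "delta_rot": [0, 0, 0], "gripper": 0},
  {"dp": [0, 0, 0], "delta_rot": [0, 0, 0], "gripper": 0},
  {"dp": [0, 0, 0], "delta_rot": [0, 0, 0], "gripper": 0},
  {"dp": [0, 0, 0], "delta_rot": [0, 0, 0], "gripper": 0},
  {"dp": [0, 0, 0], "delta_rot": [0, 0, 0], "gripper": 0},
  {"dp": [0, 0, 0], "delta_rot": [0, 0, 0], "gripper": 0},
  {"dp": [0, 0, 0], "delta_rot": [0, 0, 0], "gripper": 0},
  {"dp": [0, 0, 0], "delta_rot": [0, 0, 0], "gripper": 0},
  {"dp": [0, 0, 0], "delta_rot": [0, 0, 0], "gripper": 0},
  {"dp": [0, 0, 0], "delta_rot": [0, 0, 0], "gripper": 0},
  {"dp": [0, 0, 0], "delta_rot": [0, 0, 0], "gripper": 0},
  {"dp": [0, 0, 0], "delta_rot": [0, 0, 0], "gripper": 0},
  {"dp": [0, 0, 0], "delta_rot": [0, 0, 0], "gripper": 0},
  {"dp": [0, 0, 0], "delta_rot": [0, 0, 0], "gripper": 0},
  {"dp": [0, 0, 0], "delta_rot": [0, 0, 0], "gripper": 0},
])

```text
time: 30.3
tool_pos: [0.4768, 0.0481, 0.185]
ee_rot: [-0.04, 0.895, 0.019, 0.444]
force: [0.0, 0.8, -0.0]
grip_width: -0.0001
finger_force: 0.0
```

Emit:
play_rows([
  {"dp": [0, 0, 0], "gripper": 0, "delta_rot": [0, 0, 0]},
  {"dp": [0, 0, 0], "gripper": 0, "delta_rot": [0, 0, 0]},
  {"dp": [0, 0, 0], "gripper": 0, "delta_rot": [0, 0, 0]},
  {"dp": [0, 0, 0], "gripper": 0, "delta_rot": [0, 0, 0]},
  {"dp": [0, 0, 0], "gripper": 0, "delta_rot": [0, 0, 0]},
  {"dp": [0, 0, 0], "gripper": 0, "delta_rot": [0, 0, 0]},
  {"dp": [0, 0, 0], "gripper": 0, "delta_rot": [0, 0, 0]},
  {"dp": [0, 0, 0], "gripper": 0, "delta_rot": [0, 0, 0]},
  {"dp": [0, 0, 0], "gripper": 0, "delta_rot": [0, 0, 0]},
  {"dp": [0, 0, 0], "gripper": 0, "delta_rot": [0, 0, 0]},
  {"dp": [0, 0, 0], "gripper": 0, "delta_rot": [0, 0, 0]},
  {"dp": [0, 0, 0], "gripper": 0, "delta_rot": [0, 0, 0]},
  {"dp": [0, 0, 0], "gripper": 0, "delta_rot": [0, 0, 0]},
  {"dp": [0, 0, 0], "gripper": 0, "delta_rot": [0, 0, 0]},
  {"dp": [0, 0, 0], "gripper": 0, "delta_rot": [0, 0, 0]},
  {"dp": [0, 0, 0], "gripper": 0, "delta_rot": [0, 0, 0]},
  {"dp": [0, 0, 0], "gripper": 0, "delta_rot": [0, 0, 0]},
  {"dp": [0, 0, 0], "gripper": 0, "delta_rot": [0, 0, 0]},
  {"dp": [0, 0, 0], "gripper": 0, "delta_rot": [0, 0, 0]},
  {"dp": [0, 0, 0], "gripper": 0, "delta_rot": [0, 0, 0]},
])

```text
time: 31.97
tool_pos: [0.4768, 0.0481, 0.185]
ee_rot: [-0.04, 0.895, 0.019, 0.444]
force: [-0.3, 0.4, 0.2]
grip_width: 0.0001
finger_force: 0.0
```

Emit:
play_rows([
  {"dp": [0, 0, 0], "gripper": 0, "delta_rot": [0, 0, 0]},
  {"dp": [0, 0, 0], "gripper": 0, "delta_rot": [0, 0, 0]},
  {"dp": [0, 0, 0], "gripper": 0, "delta_rot": [0, 0, 0]},
  {"dp": [0, 0, 0], "gripper": 0, "delta_rot": [0, 0, 0]},
  {"dp": [0, 0, 0], "gripper": 0, "delta_rot": [0, 0, 0]},
  {"dp": [0, 0, 0], "gripper": 0, "delta_rot": [0, 0, 0]},
  {"dp": [0, 0, 0], "gripper": 0, "delta_rot": [0, 0, 0]},
  {"dp": [0, 0, 0], "gripper": 0, "delta_rot": [0, 0, 0]},
  {"dp": [0, 0, 0], "gripper": 0, "delta_rot": [0, 0, 0]},
  {"dp": [0, 0, 0], "gripper": 0, "delta_rot": [0, 0, 0]},
  {"dp": [0, 0, 0], "gripper": 0, "delta_rot": [0, 0, 0]},
  {"dp": [0, 0, 0], "gripper": 0, "delta_rot": [0, 0, 0]},
  {"dp": [0, 0, 0], "gripper": 0, "delta_rot": [0, 0, 0]},
  {"dp": [0, 0, 0], "gripper": 0, "delta_rot": [0, 0, 0]},
  {"dp": [0, 0, 0], "gripper": 0, "delta_rot": [0, 0, 0]},
  {"dp": [0, 0, 0], "gripper": 0, "delta_rot": [0, 0, 0]},
  {"dp": [0, 0, 0], "gripper": 0, "delta_rot": [0, 0, 0]},
  {"dp": [0, 0, 0], "gripper": 0, "delta_rot": [0, 0, 0]},
  {"dp": [0, 0, 0], "gripper": 0, "delta_rot": [0, 0, 0]},
  {"dp": [0, 0, 0], "gripper": 0, "delta_rot": [0, 0, 0]},
])

```text
time: 33.63
tool_pos: [0.4768, 0.0481, 0.185]
ee_rot: [-0.04, 0.895, 0.019, 0.444]
force: [-0.7, 0.2, -0.2]
grip_width: 0.0001
finger_force: 0.0
```

```bash
python3 - <<'E'
from rot import *
v,c0=vanes(); print(v)
for i in range(12): cams.grab_frame("top")
v,c1=vanes(); print(v, status.sense()['time'])
s=pose("side")[0]; cv2.imwrite("pics/f.png",np.hstack([cv2.resize(s,(400,300)),cv2.resize(c1,(400,300))]))
E
```

```text
[(55, 29), (175, 66), (185, 9), (295, 10), (305, 5)]
[(45, 42), (55, 13), (165, 51), (175, 19), (285, 25), (295, 11)] 34.3333
```

View pics/f.png

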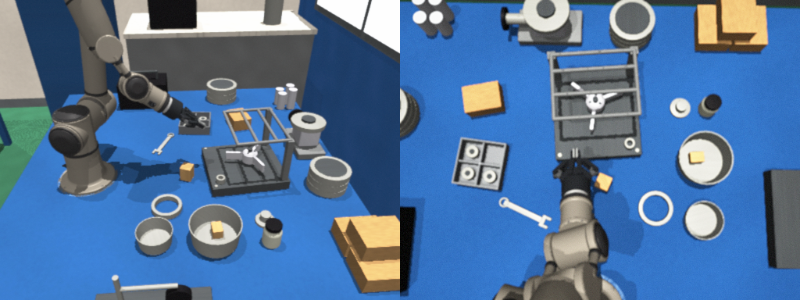

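The final view shows the block in the large bowl at (217,229) in the side view, with the bush and the other things in place and the arm clear. The rotor is still creeping, so I'll wait until it stops.

Emit:
play_rows([
  {"dp": [0, 0, 0], "gripper": 0, "delta_rot": [0, 0, 0]},
  {"dp": [0, 0, 0], "gripper": 0, "delta_rot": [0, 0, 0]},
  {"dp": [0, 0, 0], "gripper": 0, "delta_rot": [0, 0, 0]},
  {"dp": [0, 0, 0], "gripper": 0, "delta_rot": [0, 0, 0]},
  {"dp": [0, 0, 0], "gripper": 0, "delta_rot": [0, 0, 0]},
  {"dp": [0, 0, 0], "gripper": 0, "delta_rot": [0, 0, 0]},
  {"dp": [0, 0, 0], "gripper": 0, "delta_rot": [0, 0, 0]},
  {"dp": [0, 0, 0], "gripper": 0, "delta_rot": [0, 0, 0]},
  {"dp": [0, 0, 0], "gripper": 0, "delta_rot": [0, 0, 0]},
  {"dp": [0, 0, 0], "gripper": 0, "delta_rot": [0, 0, 0]},
  {"dp": [0, 0, 0], "gripper": 0, "delta_rot": [0, 0, 0]},
  {"dp": [0, 0, 0], "gripper": 0, "delta_rot": [0, 0, 0]},
  {"dp": [0, 0, 0], "gripper": 0, "delta_rot": [0, 0, 0]},
  {"dp": [0, 0, 0], "gripper": 0, "delta_rot": [0, 0, 0]},
  {"dp": [0, 0, 0], "gripper": 0, "delta_rot": [0, 0, 0]},
  {"dp": [0, 0, 0], "gripper": 0, "delta_rot": [0, 0, 0]},
  {"dp": [0, 0, 0], "gripper": 0, "delta_rot": [0, 0, 0]},
  {"dp": [0, 0, 0], "gripper": 0, "delta_rot": [0, 0, 0]},
  {"dp": [0, 0, 0], "gripper": 0, "delta_rot": [0, 0, 0]},
  {"dp": [0, 0, 0], "gripper": 0, "delta_rot": [0, 0, 0]},
])

```text
time: 36.05
tool_pos: [0.4768, 0.0482, 0.185]
ee_rot: [-0.04, 0.895, 0.019, 0.444]
force: [-0.3, 0.3, -0.5]
grip_width: 0.0002
finger_force: 0.0
```

```bash
python3 - <<'E'
from rot import *
v0,c0=vanes(); print(v0)
for i in range(25): cams.grab_frame("top")
v,c1=vanes(); d=cv2.absdiff(c0,c1)[80:170,205:300].max(); print(v,d,status.sense()['time'])
if d<40: print(ticket.sign_off())
E
```

```text
[(45, 51), (55, 5), (165, 64), (175, 8), (285, 35), (295, 10)]
[(45, 51), (165, 66), (175, 8), (285, 35), (295, 10)] 18 37.4
the job is handed in; nothing more can be done
None
```

The job is handed in at 37.4 s of the 64 allowed: the wood block is in the large steel bowl, and the rotor coasted untouched for over two turns before coming to rest, with the guard not hit and the bush and other things left in place.

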